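# Flip the hex key and tighten the stiff mould clamp

### The arm

A 6-joint arm with a two-finger parallel gripper is mounted at the origin on the work surface. World frame = base frame: x ahead of the robot, y to its left, z up, the work surface at z = 0. Lengths are in m, angles in degrees, forces in N, time in s.
With the tool pointing down it reaches from about 0.25 to 0.725 m from the base axis. Payload 9.7 kg.
Tool frame: the origin (TCP) lies at the very end of the fingers, on their centre line; the grasp point (between the pads) lies 19 mm behind it (bot.grip_depth is the distance from the TCP to the grasp point, in m); z points along the fingers, y is the direction in which the jaws open and shut (so a half turn about z gives the same grasp; the last joint's range is limited). The gripper opens to 85 mm and grips with 20 to 120 N. Pads are 22 mm wide; open, the fingers measure 114 mm over their backs; the gripper's body (76 mm by 85 mm) begins 54 mm behind the grasp point. The pads swing forward as they close: fully open they stand 13 mm farther back than shut.
Start: joints at [-67.323, 4.979, 10.078, 95.1, 0, 90], TCP at [0.212, -0.507, 0.231] pointing down, gripper open.
Joint ranges: [-179.16, 179.16], [-48.56, 103.87], [-65.8, 70.77], [-126.05, 130.52], [-82.76, 87.17], [-180, 180]. Speed limits (degrees/s): [127.2, 127.2, 147.25, 180, 180, 180].

### API

Orientations are given as [roll, pitch, yaw] about the fixed x, y, z axes, in that order (R = Rz(yaw) Ry(pitch) Rx(roll)).
In Python, from workcell import bot, viewer gives the robot as it stands.
- The arm moves only by the tool arm_command, never from a script. Its argument "motion" is a list of rows, each a list of 3 entries, a list of its own where there are three numbers: the opening, from 0 (shut) to 1 (fully open), then the shift along the tool's x, y, z in units of 60 mm (1.0 is 60 mm), then the turn, a rotation vector about the tool's x, y, z in units of 6 degrees (1.0 is 6 degrees). A call has 1 to 12 rows; each row shifts and turns the commanded pose from where the row before left it, along the tool's axes as they then stand; what a row does not reach is not made up. A row lasts 1/8 s, in which the tool goes at most 62.5 mm and 10.7 degrees, less where a joint would pass 70% of its speed; a pose out of reach is approached as far as the arm can. A call is refused whole if a number of a shift passes 1 or a number of a turn 1, either way. A call with a gripper value outside its range is refused whole. The fingers move at their own pace and stop on an object; "newtons" is the grip in N (left out, the last holds). Time passes only in rows, so rows that do not move let the fingers close. It gives the time, the measured TCP pose, the force and the opening at its end, in the units of the state.
- bot.get_obs(): the state, without advancing time (a new reading comes with each control period).
- viewer.camera(name): name is "side" or "top" or "wrist"; returns the picture (400x640x3 uint8, blue, green, red); there is no depth.
- viewer.calibration(name): a dict with "fx", "fy", "cx", "cy" (pixels), "k1" (the pictures are not rectified: a ray, as slopes to the right and down, at radius r is drawn at 1 + k1 r^2 times it, then the intrinsics apply), "T" (4x4, takes a point from camera to world coordinates). Camera axes: x right, y down, z forward; pixel columns grow to the right and rows downward; lengths in m; the calibration is good to about 2 mm. A picture is of the moment at which its call begins: read the wrist's pose just before it. calibration takes no time and is no camera call; for the wrist camera it gives the pose at the moment of the call.
- bot.job_done(): hands the job in, once; it reports no verdict.
The state is a dict: "time": time; "q": joint angles; "qd": joint speeds; "joint_efforts": joint torques, N m; "ee_pos": TCP position; "tcp_rot": TCP orientation; "wrist_force": force on the tool from outside, world axes, zero at the start; "torque": the same for the moment, N m; "opening": finger opening in m.
Only numpy, scipy, OpenCV 4.12 (cv2) and the standard library are available. Lean on these libraries where they do the work, as an engineer would, in place of code of your own. Each camera call takes 0.05 s, during which the arm holds its last target.

### The job

Tighten the stiff socket screw on top of the mould clamp. Draw the thicker of the two upright hex keys out of its wooden block, flip it so that its short arm goes all the way down into the screw's hexagonal socket and its long arm lies level, and use the long arm as the lever to turn the screw clockwise (seen from above) until it comes up hard against its stop. Turn the screw only with the key, leave the key seated in the screw with its long arm level, let go, and do not knock the thinner key, the bar mould, the bowl or the scraper out of place.

Things in the scene. Friction and masses are not known exactly. Their poses are not given: they have to be found in the camera images.
- hex_key: the thicker L-shaped hex key, dark steel, 0.28 kg, 14 mm across flats. Origin: where its arms' axes cross at the bend. Short arm 60 mm along its +x, long arm 165 mm along its -z; two flats of both arms face its +y and -y (grasp there). Starts upright in its block, short arm on top pointing roughly away from the robot, leaning up to 3 degrees. For use its +x points straight down
- hex_key_short_tip (a point): centre of the end face of the thicker key's short arm; axes as the key's. The end tapers over its last 4 mm to 10 mm across flats
- hex_key_long_tip (a point): centre of the end face of the thicker key's long arm, tapered like the other; axes as the key's. The key's centre of mass lies about 60 mm from the bend towards this tip
- key_block: fixed wooden block, 70 x 70 x 50 mm high, that holds the thicker key in a round hole 17 mm wide and 40 mm deep in the middle of its top. Origin: centre of its underside, z up
- clamp: fixed mould clamp: aluminium base plate 130 mm (its x) by 200 mm (its y), two clear mould halves on it, and an aluminium bridge 34 mm wide along its y whose top is 76 mm above the table (nuts at its two ends reach 84 mm), with the screw in the middle. Origin: centre of its underside, z up
- screw_head: head of the clamp screw, dark steel, 33 mm wide and 26 mm high, upright on the middle of the bridge, its top 104 mm above the table, turning about its vertical axis. Origin: centre of its underside; axes turn with the screw
- socket_mouth (a point): centre of the mouth of the hexagonal socket in the screw head: 14.8 mm across flats, 20 mm deep. z up; its x axis points to a corner of the hexagon and turns with the screw: a key standing in it on its short arm can have its long arm along this x axis or any multiple of 60 degrees from it, with some 4 degrees of play either way
- socket_floor (a point): centre of the floor of the socket, 20 mm below its mouth; axes as the mouth's. A seated key, let go, stands in the socket by itself, its long arm's free end sagging by up to 7 degrees of play
- clamp_screw (a joint): turn of the screw in rad, growing clockwise seen from above: starts between 0.5 and 1.0 (loose), hard tight stop at 1.6. About 0.7 N m of friction resists all the way and it stays where left: a push of 5 N near the end of the key's long arm turns it; nearer the bend it takes several times that
- small_key: bystander: the thinner upright hex key, 8 mm across flats, long arm 130 mm, short arm 42 mm, in its own wooden block of 70 x 70 x 50 mm; it is too thin to grip the screw. Origin at the bend, long arm along its -z, short arm along its +x. Leave it in place
- bar_mould: bystander: loose brown mould plate 90 x 150 x 18 mm with round dimples. Origin: centre of its underside
- bowl: bystander: small loose metal bowl, 110 mm wide, 45 mm high. Origin: centre of its underside
- scraper: bystander: loose spatula lying on the table, about 0.25 m long. Origin on the table under its middle
There are look-alikes about, which are no part of the job. Leave any orange or turquoise look-alike of the hex_key alone.

How it is judged:
By the outcome, as a careful person would: the job done as asked, in the order asked, and still so for the second after the job is handed in, with the robot touching nothing.
It also fails if it takes over 67 s, if anything falls off the work surface, if the arm or the gripper's body presses on something with over 40 N, if the wrist force passes 120 N, or if a joint passes its speed limit or range.

## Working session

There is one attempt and no reset: what is moved stays moved. The work goes in short steps, Python scripts to look and compute and a tool call to move; the robot and the scene stay as the last step left them, time stands still between calls to the robot, and variables do not carry over. Pictures are saved under pics/ and viewed, and the job is handed in when it is done.

Besides the shell and the picture viewer there is one more tool, called as a command line: name --argument value ..., lists and objects as JSON in quotes. arm_command: Moves the arm, as the interface text tells. Its arguments: {"type":"object","properties":{"motion":{"type":"array"},"newtons":{"type":"number"}},"required":["motion"]}

```bash
ls; mkdir -p pics; python3 - <<'E'
from workcell import bot, viewer
import cv2
print(bot.get_obs(), bot.grip_depth)
for n in ["side","top","wrist"]:
    c=viewer.calibration(n); print(n,c)
    cv2.imwrite(f"pics/a_{n}.png",viewer.camera(n))
E
```

```text
pics
{'time': 0.0, 'q': array([-6.73218864e+01,  5.01456458e+00,  1.00341917e+01,  9.50995212e+01,
        1.28206589e-03,  8.99984566e+01]), 'qd': array([-0.03258327,  0.06028735, -0.07386415, -0.01391546, -0.04928622,
       -0.10572347]), 'joint_efforts': array([-2.16901281e-03, -5.20391786e+01,  4.64801645e+01,  1.63828785e-02,
        7.34438277e-05,  4.97293769e-06]), 'ee_pos': array([ 0.21197306, -0.50726557,  0.23054748]), 'tcp_rot': array([-1.79920106e+02, -1.28421680e-03,  2.26796552e+01]), 'wrist_force': array([-0.16345002,  0.04917173,  0.13546739]), 'torque': array([ 0.02218467, -0.02465869, -0.02211739]), 'opening': 0.08562523185764002} 0.0187
side {'fx': 398.55340786053546, 'fy': 398.55340786053546, 'cx': 313.37213311732137, 'cy': 196.94400934993513, 'k1': 0.033937174850628325, 'T': array([[ 0.97742318, -0.16528816,  0.1316197 ,  0.41886112],
       [-0.21092563, -0.72667149,  0.65380342, -0.56238219],
       [-0.01242168, -0.66680459, -0.74512908,  0.77635585],
       [ 0.        ,  0.        ,  0.        ,  1.        ]])}
top {'fx': 373.92542727893226, 'fy': 373.92542727893226, 'cx': 315.12811488798144, 'cy': 203.53150538147455, 'k1': -0.0011844766334395793, 'T': array([[-0.01742106, -0.98047309,  0.19588012,  0.31712883],
       [-0.99951597,  0.02212806,  0.02186713, -0.02467072],
       [-0.02577458, -0.19540436, -0.98038401,  1.12955277],
       [ 0.        ,  0.        ,  0.        ,  1.        ]])}
wrist {'fx': 309.90169831307816, 'fy': 309.90169831307816, 'cx': 315.6132504771079, 'cy': 202.09546216362884, 'k1': -0.015264220044182346, 'T': array([[ 0.38608994, -0.87141654, -0.30260166,  0.29014058],
       [-0.92246041, -0.36513889, -0.1254607 , -0.47453823],
       [-0.00116311,  0.32757717, -0.94482371,  0.37237404],
       [ 0.        ,  0.        ,  0.        ,  1.        ]])}
```

View pics/a_side.png

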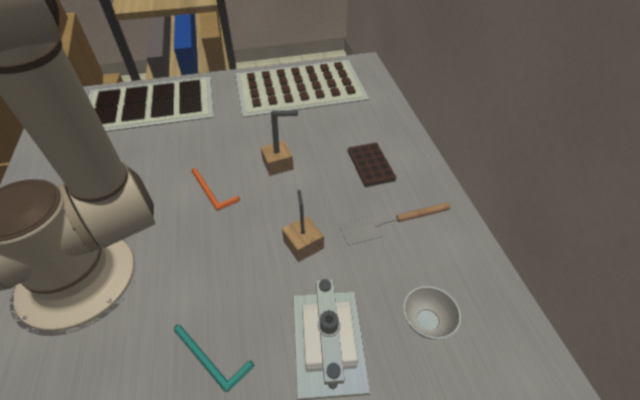

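View pics/a_top.png

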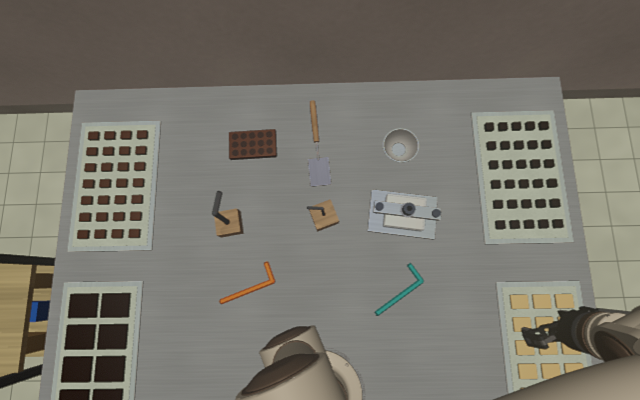

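View pics/a_wrist.png

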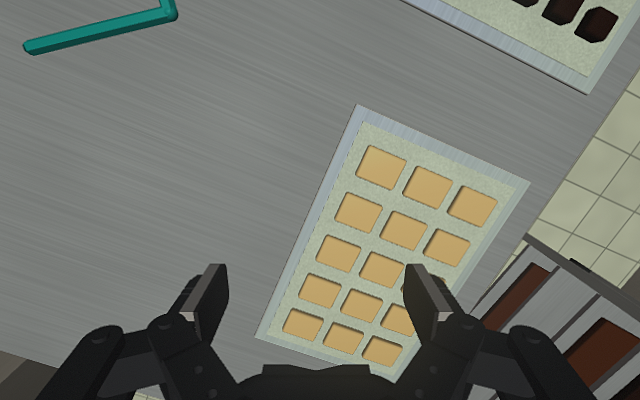

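```bash
cat > h.py <<'E'
import numpy as np, cv2
from workcell import bot, viewer
from scipy.spatial.transform import Rotation as R
def undist(c,u,v):
    K=np.array([[c['fx'],0,c['cx']],[0,c['fy'],c['cy']],[0,0,1]])
    p=cv2.undistortPoints(np.array([[[u,v]]],float),K,np.array([c['k1'],0,0,0.]))[0,0]
    return p
def ray(c,u,v):
    p=undist(c,u,v); d=c['T'][:3,:3]@np.array([p[0],p[1],1]); return c['T'][:3,3],d/np.linalg.norm(d)
def plane(c,u,v,z):
    o,d=ray(c,u,v); return o+d*(z-o[2])/d[2]
def tri(*obs):
    A=np.zeros((3,3));b=np.zeros(3);rs=[ray(*o) for o in obs]
    for o,d in rs:
        P=np.eye(3)-np.outer(d,d);A+=P;b+=P@o
    x=np.linalg.solve(A,b); return x,[np.linalg.norm((np.eye(3)-np.outer(d,d))@(x-o)) for o,d in rs]
def proj(c,X):
    T=np.linalg.inv(c['T']);p=T[:3,:3]@np.asarray(X)+T[:3,3]
    x,y=p[0]/p[2],p[1]/p[2];r=x*x+y*y;s=1+c['k1']*r
    return np.array([c['fx']*x*s+c['cx'],c['fy']*y*s+c['cy']])
def crop(img,u0,v0,u1,v1,s,name):
    cv2.imwrite(f'pics/{name}.png',cv2.resize(img[v0:v1,u0:u1],None,fx=s,fy=s,interpolation=cv2.INTER_CUBIC))
E
python3 - <<'E'
from h import *
s=cv2.imread('pics/a_side.png');t=cv2.imread('pics/a_top.png')
crop(s,240,95,320,175,7,'s_key');crop(t,190,180,260,245,8,'t_key');crop(t,355,180,455,250,8,'t_cl');crop(s,280,270,380,400,4.5,'s_cl')
E
```

```text
(no output)
```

View pics/s_key.png

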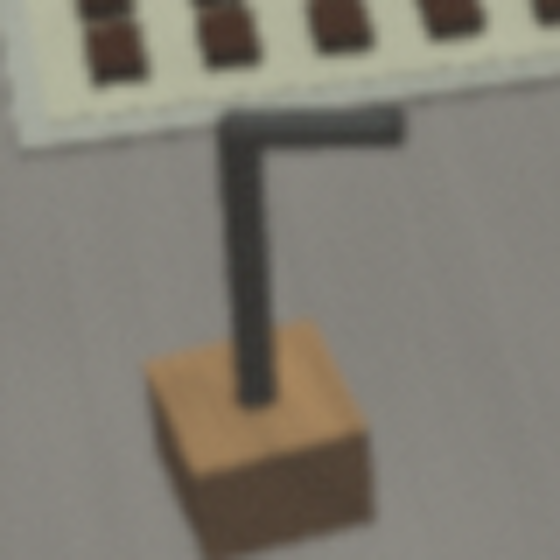

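View pics/t_key.png

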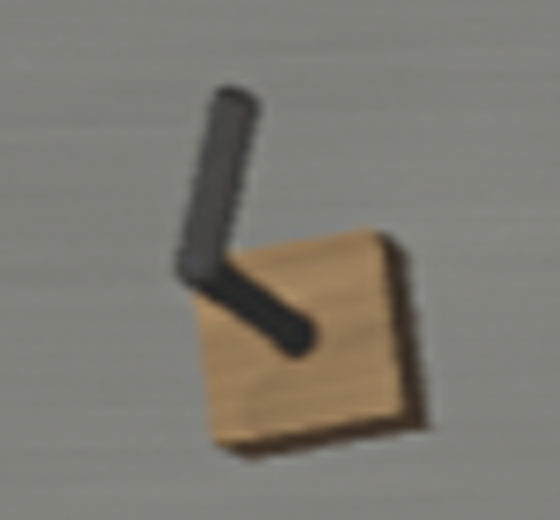

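View pics/t_cl.png

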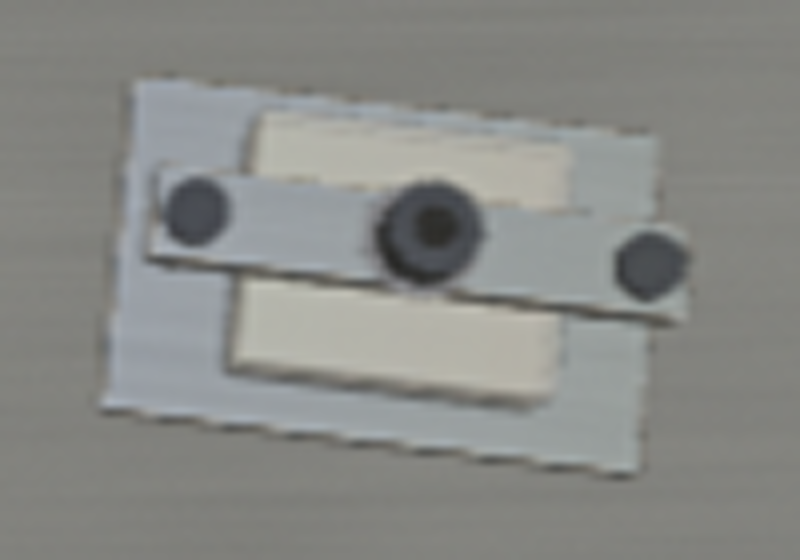

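View pics/s_cl.png

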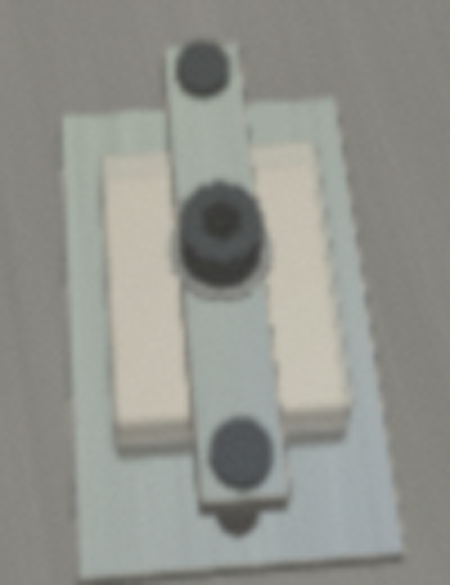

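```bash
python3 - <<'E'
from h import *
s=viewer.calibration('side');t=viewer.calibration('top')
f=lambda x,y,a,b,k:(a+(x+.5)/k-.5,b+(y+.5)/k-.5)
P={}
for n,S,T in [('bend',(240,128),(201,265)),('tip',(398,126),(236,102)),('entry',(256,392),(297,338))]:
    P[n]=tri((s,*f(*S,240,95,7)),(t,*f(*T,190,180,8)));print(n,P[n])
a=f(222,218,280,270,4.5);b=f(435,225,355,180,8)
print('mouth',tri((s,*a),(t,*b)),plane(s,*a,.104),plane(t,*b,.104))
print('entry@.05',plane(s,*f(256,392,240,95,7),.05),plane(t,*f(297,338,190,180,8),.05))
d=P['tip'][0]-P['bend'][0];print(np.linalg.norm(d),np.degrees(np.arctan2(d[1],d[0])))
for n,u,v in [('nutL',(197/8+355),212/8+180),('nutR',650/8+355,265/8+180)]: print(n,plane(t,u,v,.084))
# small key
print('skb',plane(t,322,215,.05),plane(s,302,232,.05))
for u,v in [(220,300),(273,283),(267,264),(376,314),(421,282),(410,265)]: print(plane(t,u,v,.007))
E
```

```text
bend (array([0.48838527, 0.25819988, 0.17818107]), [np.float64(0.00043725592433390423), np.float64(0.0004372559243340725)])
tip (array([0.54330281, 0.24911924, 0.17630743]), [np.float64(0.00012005291362811268), np.float64(0.00012005291362800715)])
entry (array([0.48337628, 0.25879828, 0.05432727]), [np.float64(5.9792422579511605e-05), np.float64(5.9792422579462226e-05)])
mouth (array([ 0.50376921, -0.26133694,  0.10596104]), [np.float64(0.00027978939837051405), np.float64(0.0002797893983706222)]) [ 0.50373587 -0.26049945  0.104     ] [ 0.50441074 -0.26177792  0.104     ]
entry@.05 [0.48382296 0.2637359  0.05      ] [0.48398478 0.259932   0.05      ]
0.055694742922713585 -9.388928120031437
nutL [ 0.5133233  -0.18405669  0.084     ]
nutR [ 0.49081253 -0.34175     0.084     ]
skb [ 0.49816259 -0.02010136  0.05      ] [ 0.49951003 -0.02361342  0.05      ]
[0.25939543 0.28428293 0.007     ]
[0.3055109  0.12866004 0.007     ]
[0.36115489 0.14682863 0.007     ]
[ 0.21303267 -0.16934062  0.007     ]
[ 0.30093882 -0.30460608  0.007     ]
[ 0.35046787 -0.27595861  0.007     ]
```

arm_command --motion '[[1,[0.4,-0.12,0],[0,0,0]],[1,[0.75,-0.25,0.05],[0,0,0]],[1,[0.75,-0.25,0.1],[0,0,0]],[1,[0.75,-0.25,0.1],[0,0,0]],[1,[0.75,-0.25,0.1],[0,0,0]],[1,[0.75,-0.25,0.1],[0,0,0]],[1,[0.75,-0.25,0.1],[0,0,0]],[1,[0.7,-0.22,0.1],[0,0,0]],[1,[0.4,-0.12,0.05],[0,0,0]],[1,[0,0,0],[0,0,0]]]'

```text
time: 1.4
ee_pos: [0.4996, -0.2589, 0.1884]
tcp_rot: [-179.9, 0.0, 22.8]
wrist_force: [-0.8, -0.4, -0.1]
opening: 0.0852
```

```bash
python3 - <<'E'
from h import *
o=bot.get_obs();print(o['time'],o['q'].round(2),o['ee_pos'],o['tcp_rot'],o['wrist_force'])
c=viewer.calibration('wrist');im=viewer.camera('wrist');cv2.imwrite('pics/w1.png',im)
np.save('c1.npy',c,allow_pickle=True)
p=proj(c,[.504,-.261,.104]);print(p)
u,v=p.astype(int);crop(im,u-40,v-40,u+40,v+40,7,'w1c')
E
```

```text
1.4 [-2.7400e+01  6.1200e+00  6.5500e+00  9.0510e+01  1.0000e-02  1.2978e+02] [ 0.49962169 -0.25892974  0.18841539] [-1.79936378e+02  4.64453335e-02  2.28215843e+01] [-0.76184957 -0.36345047 -0.09937249]
[320.64558209 205.806372  ]
```

View pics/w1.png

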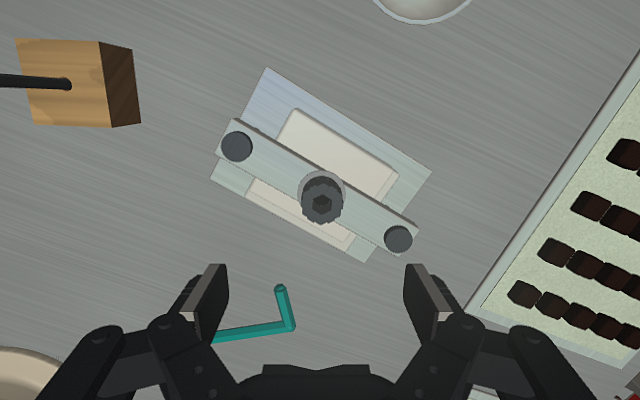

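View pics/w1c.png

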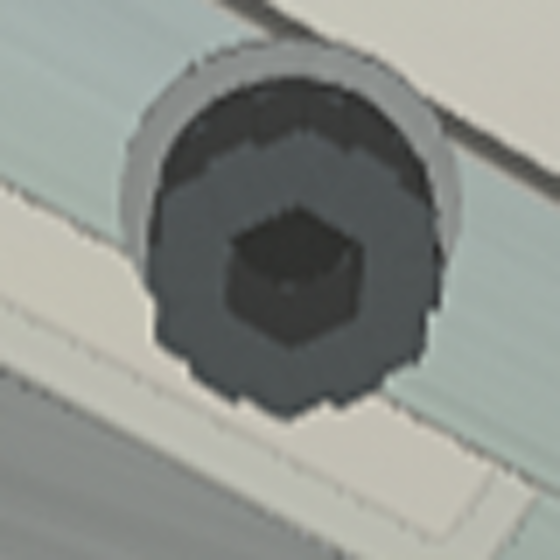

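```bash
python3 - <<'E'
from h import *
c=np.load('c1.npy',allow_pickle=True).item()
p=proj(c,[.504,-.261,.104]);u0,v0=p.astype(int)-40
im=cv2.imread('pics/w1.png')
C=[(295,207),(362,245),(358,312),(293,347),(227,310),(232,243)]
W=np.array([plane(c,u0+(x+.5)/7-.5,v0+(y+.5)/7-.5,.104) for x,y in C]);m=W.mean(0)
print(m);d=W-m
print(np.degrees(np.arctan2(d[:,1],d[:,0])).round(1),np.linalg.norm(d,axis=1)*1e3)
print(((np.degrees(np.arctan2(d[:,1],d[:,0]))+30)%60-30).round(1))
# height by two-view with top/side
t=viewer.calibration('top');s=viewer.calibration('side')
pc=proj(c,m); print(tri((c,*pc),(t,409.4,208.1),(s,329.3,318.4)))
E
```

```text
[ 0.5054812  -0.26120548  0.104     ]
[  22.8  -39.8  -96.8 -157.9  139.9   82.4] [8.20639271 8.33055956 8.15980719 8.22397569 8.39424793 7.99940673]
[22.8 20.2 23.2 22.1 19.9 22.4]
(array([ 0.50423775, -0.26186107,  0.10357439]), [np.float64(0.0011817231161155147), np.float64(0.0015311291154464096), np.float64(0.0007244308555373456)])
```

```bash
cat >> h.py <<'E'
def expse3(rows,T):
    pts=[T]
    for sh,tu in rows:
        D=np.eye(4);D[:3,3]=np.array(sh)*.06;D[:3,:3]=R.from_rotvec(np.radians(np.array(tu)*6)).as_matrix()
        T=T@D;pts.append(T)
    return pts
def cur():
    o=bot.get_obs();T=np.eye(4);T[:3,3]=o['ee_pos'];T[:3,:3]=R.from_euler('xyz',o['tcp_rot'],degrees=True).as_matrix();return T
def mk(Rm,p):
    T=np.eye(4);T[:3,:3]=Rm;T[:3,3]=p;return T
def plan(T0,T1,N=None,dec=2,show=True):
    """N equal rows: straight world line, constant rotation axis; returns rows rounded"""
    D=np.linalg.inv(T0)@T1;rv=R.from_matrix(D[:3,:3]).as_rotvec();
    if N is None:
        N=int(np.ceil(max(np.abs(np.degrees(rv)).max()/6,np.linalg.norm(D[:3,3])/.06,1)))
    rows=[];T=T0.copy()
    for k in range(1,N+1):
        tgt=np.eye(4);tgt[:3,:3]=T0[:3,:3]@R.from_rotvec(rv*k/N).as_matrix();tgt[:3,3]=T0[:3,3]+(T1[:3,3]-T0[:3,3])*k/N
        d=np.linalg.inv(T)@tgt
        sh=(d[:3,3]/.06).round(dec);tu=(np.degrees(R.from_matrix(d[:3,:3]).as_rotvec())/6).round(dec)
        rows.append((sh.tolist(),tu.tolist()));T=expse3(rows[-1:],T)[-1]
    if show:
        for r in rows: print(r[0],r[1])
        print('end',T[:3,3].round(4),R.from_matrix(T[:3,:3]).as_euler('xyz',degrees=True).round(1),'maxshift',max(np.linalg.norm(r[0]) for r in rows)*60)
    return rows,T
def down(yaw): # tool down, tool x at bearing yaw
    return R.from_euler('xyz',[180,0,yaw],degrees=True).as_matrix()
E
cat > key.py <<'E'
from h import *
def kframe(yaw,kz):
    kz=np.array(kz,float);kz/=np.linalg.norm(kz)
    x=np.array([np.cos(np.radians(yaw)),np.sin(np.radians(yaw)),0]);x-=kz*(x@kz);x/=np.linalg.norm(x)
    return np.c_[x,np.cross(kz,x),kz]
def tool(K,th):
    th=np.radians(th);z=np.cos(th)*K[:,0]-np.sin(th)*K[:,2];y=K[:,1];return np.c_[np.cross(y,z),y,z]
E
python3 - <<'E'
from key import *
V1=mk(down(95),[.42,.02,.33])
T0=cur()
r,T=plan(T0,V1)
K=kframe(-9.4,[.04,-.005,1]);Rt=tool(K,30);G=np.array([.4884,.2582,.177])-.042*K[:,2]
pre=mk(Rt,G+Rt[:,2]*(.0187-.10))
print(pre)
V2=mk(down(170.6),[.36,.25,.33])
r,T=plan(T,V2)
r,T=plan(T,pre)
E
```

```text
[0.05, -0.37, -0.18] [-0.0, 0.0, -0.93]
[0.08, -0.36, -0.18] [-0.0, 0.0, -0.92]
[0.11, -0.36, -0.18] [-0.0, 0.0, -0.93]
[0.15, -0.34, -0.18] [-0.0, 0.0, -0.92]
[0.18, -0.33, -0.18] [-0.0, 0.0, -0.93]
[0.22, -0.3, -0.19] [-0.01, -0.0, -0.93]
[0.24, -0.29, -0.18] [0.0, 0.0, -0.92]
[0.26, -0.26, -0.18] [0.0, 0.0, -0.93]
[0.3, -0.23, -0.18] [0.0, 0.0, -0.93]
[0.31, -0.2, -0.18] [0.0, 0.0, -0.92]
[0.33, -0.17, -0.18] [0.0, 0.0, -0.93]
[0.34, -0.14, -0.18] [-0.0, 0.0, -0.92]
[0.36, -0.11, -0.18] [-0.0, 0.0, -0.93]
end [0.4198 0.0199 0.3298] [-180.    0.   95.] maxshift 25.12130569854999
[[-0.52749405  0.16332575  0.83371142  0.41894063]
 [ 0.0859552   0.9865709  -0.13888688  0.26970133]
 [-0.84519923 -0.00160018 -0.53444898  0.17848479]
 [ 0.          0.          0.          1.        ]]
[0.3, -0.05, -0.0] [-0.0, 0.0, -0.97]
[0.3, -0.02, -0.0] [-0.0, 0.0, -0.97]
[0.31, 0.01, -0.0] [-0.0, 0.0, -0.97]
[0.3, 0.04, -0.0] [-0.0, 0.0, -0.97]
[0.3, 0.08, -0.0] [-0.0, 0.0, -0.97]
[0.28, 0.1, -0.0] [-0.0, -0.0, -0.97]
[0.28, 0.13, -0.0] [-0.0, -0.0, -0.96]
[0.26, 0.16, -0.0] [-0.0, -0.0, -0.97]
[0.25, 0.18, -0.0] [-0.0, -0.0, -0.97]
[0.22, 0.21, -0.0] [-0.0, -0.0, -0.97]
[0.2, 0.22, -0.0] [-0.0, -0.0, -0.97]
[0.18, 0.25, -0.0] [-0.0, -0.0, -0.97]
[0.15, 0.27, -0.0] [-0.0, -0.0, -0.97]
end [0.36   0.2502 0.3298] [-180.    -0.   170.6] maxshift 18.629009635512027
[-0.09, 0.05, 0.25] [0.0, -0.96, -0.0]
[-0.07, 0.05, 0.26] [0.0, -0.96, -0.0]
[-0.04, 0.04, 0.27] [0.0, -0.97, -0.0]
[-0.01, 0.05, 0.26] [0.0, -0.96, -0.0]
[0.02, 0.05, 0.27] [0.0, -0.96, -0.0]
[0.04, 0.05, 0.27] [0.01, -0.96, -0.01]
[0.07, 0.05, 0.26] [-0.0, -0.96, 0.0]
[0.09, 0.05, 0.25] [-0.0, -0.96, 0.0]
[0.12, 0.04, 0.24] [0.0, -0.97, 0.0]
[0.14, 0.05, 0.23] [0.0, -0.96, 0.0]
end [0.419  0.2695 0.1784] [-179.8   57.7  170.8] maxshift 16.64932431061393
```

arm_command --motion '[[1,[0.05,-0.4,-0.2],[0,0,-0.95]],[1,[0.1,-0.35,-0.2],[0,0,-0.95]],[1,[0.1,-0.35,-0.2],[0,0,-0.95]],[1,[0.15,-0.35,-0.2],[0,0,-0.95]],[1,[0.2,-0.35,-0.2],[0,0,-0.95]],[1,[0.2,-0.3,-0.2],[0,0,-0.95]],[1,[0.25,-0.3,-0.2],[0,0,-0.95]],[1,[0.25,-0.25,-0.2],[0,0,-0.95]],[1,[0.3,-0.25,-0.2],[0,0,-0.95]],[1,[0.3,-0.2,-0.2],[0,0,-0.95]],[1,[0.35,-0.15,-0.2],[0,0,-0.95]],[1,[0.35,-0.15,-0.2],[0,0,-0.95]]]'

```text
time: 2.95
ee_pos: [0.4212, 0.0002, 0.3339]
tcp_rot: [180.0, 0.0, 91.2]
wrist_force: [0.2, 0.1, -0.6]
opening: 0.0854
```

```bash
python3 - <<'E'
from key import *
T0=cur();o=bot.get_obs();print(o['q'].round(1),T0[:3,3],o['tcp_rot'])
V2=mk(down(170.6),[.36,.25,.33])
r,T=plan(T0,V2,12)
E
```

```text
[  0.   -8.7   8.5 107.2  -0.   88.8] [4.21189952e-01 1.51510744e-04 3.33927204e-01] [1.79972176e+02 1.18489573e-02 9.11797654e+01]
[0.35, -0.08, 0.01] [0.0, 0.0, -1.1]
[0.35, -0.04, 0.0] [0.0, 0.0, -1.11]
[0.36, 0.01, 0.01] [0.0, 0.0, -1.1]
[0.35, 0.04, 0.0] [0.0, 0.0, -1.1]
[0.35, 0.09, 0.01] [0.0, 0.0, -1.11]
[0.34, 0.13, 0.0] [0.0, 0.0, -1.1]
[0.31, 0.16, 0.01] [0.0, 0.0, -1.1]
[0.3, 0.2, 0.0] [0.0, 0.0, -1.1]
[0.27, 0.23, 0.01] [0.0, 0.0, -1.11]
[0.25, 0.26, 0.0] [-0.0, 0.0, -1.1]
[0.21, 0.29, 0.01] [-0.0, 0.0, -1.1]
[0.18, 0.31, 0.0] [-0.0, 0.0, -1.11]
end [0.3599 0.2502 0.3302] [-180.     0.   170.6] maxshift 21.84032966784156
```

arm_command --motion '[[1,[0.35,-0.1,0],[0,0,-1]],[1,[0.35,-0.05,0],[0,0,-1]],[1,[0.35,0,0],[0,0,-1]],[1,[0.35,0.05,0],[0,0,-1]],[1,[0.35,0.1,0],[0,0,-1]],[1,[0.35,0.1,0],[0,0,-1]],[1,[0.3,0.15,0],[0,0,-1]],[1,[0.3,0.2,0],[0,0,-1]],[1,[0.3,0.2,0],[0,-0.5,-1]],[1,[0.25,0.25,0.1],[0,-0.8,-1]],[1,[0.2,0.25,0.1],[0,-0.8,-1]],[1,[0.15,0.3,0.1],[0,-0.8,-1]]]'

```text
time: 4.45
ee_pos: [0.3732, 0.2457, 0.3107]
tcp_rot: [-176.5, 17.1, 163.9]
wrist_force: [0.9, 0.2, 0.0]
opening: 0.0852
```

```bash
python3 - <<'E'
from key import *
T0=cur();o=bot.get_obs();print(o['q'].round(1),T0[:3,3],o['tcp_rot'])
K=kframe(-9.4,[.04,-.005,1]);Rt=tool(K,30);G=np.array([.4884,.2582,.177])-.042*K[:,2]
pre=mk(Rt,G+Rt[:,2]*(.0187-.10))
r,T=plan(T0,pre,9)
c=viewer.calibration('wrist');im=viewer.camera('wrist');cv2.imwrite('pics/w2.png',im);np.save('c2.npy',c,allow_pickle=True)
E
```

```text
[ 43.8 -13.4   0.2  98.  -16.5  59.6] [0.37324994 0.24570344 0.31066617] [-176.53059772   17.12877205  163.89512627]
[0.01, 0.08, 0.25] [-0.14, -0.75, -0.08]
[0.02, 0.08, 0.25] [-0.13, -0.76, -0.08]
[0.05, 0.07, 0.25] [-0.14, -0.75, -0.08]
[0.06, 0.08, 0.24] [-0.14, -0.75, -0.08]
[0.08, 0.06, 0.24] [-0.13, -0.76, -0.08]
[0.1, 0.07, 0.24] [-0.14, -0.75, -0.07]
[0.12, 0.06, 0.22] [-0.14, -0.76, -0.08]
[0.13, 0.07, 0.22] [-0.14, -0.75, -0.08]
[0.15, 0.06, 0.21] [-0.13, -0.75, -0.08]
end [0.4192 0.2699 0.1785] [-179.8   57.7  170.7] maxshift 16.155494421403514
```

View pics/w2.png

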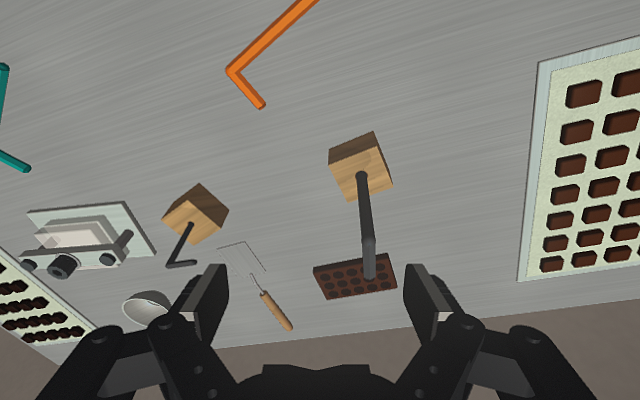

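```bash
python3 - <<'E'
from h import *
crop(cv2.imread('pics/w2.png'),330,160,410,290,4.5,'w2c')
E
```

```text
(no output)
```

View pics/w2c.png

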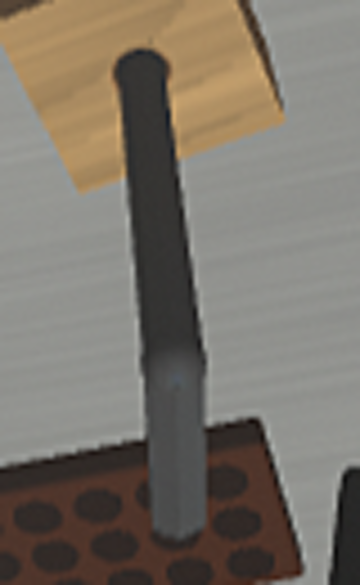

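arm_command --motion '[[1,[0,0.1,0.25],[-0.1,-0.8,-0.1]],[1,[0.05,0.1,0.25],[-0.1,-0.8,-0.1]],[1,[0.05,0.1,0.25],[-0.1,-0.8,-0.1]],[1,[0.05,0.1,0.25],[-0.1,-0.8,-0.1]],[1,[0.1,0.05,0.25],[-0.1,-0.8,-0.1]],[1,[0.1,0.05,0.2],[-0.15,-0.7,-0.1]],[1,[0.1,0.05,0.2],[-0.15,-0.7,-0.1]],[1,[0.1,0.05,0.2],[-0.15,-0.7,-0.05]],[1,[0.15,0.05,0.2],[-0.2,-0.7,0]]]'

```text
time: 5.62
ee_pos: [0.4184, 0.2689, 0.1821]
tcp_rot: [-178.8, 57.6, 171.8]
wrist_force: [-0.4, -0.2, 0.2]
opening: 0.0857
```

```bash
python3 - <<'E'
from key import *
T0=cur();o=bot.get_obs();print(o['q'].round(1),T0[:3,3],o['tcp_rot'],o['time'])
c=viewer.calibration('wrist');im=viewer.camera('wrist');cv2.imwrite('pics/w3.png',im);np.save('c3.npy',c,allow_pickle=True)
E
```

```text
[ 59.7 -33.  -42.7  51.3 -52.2  54.1] [0.41837223 0.26894194 0.18212358] [-178.7574077    57.61483039  171.7741635 ] 5.625
```

View pics/w3.png

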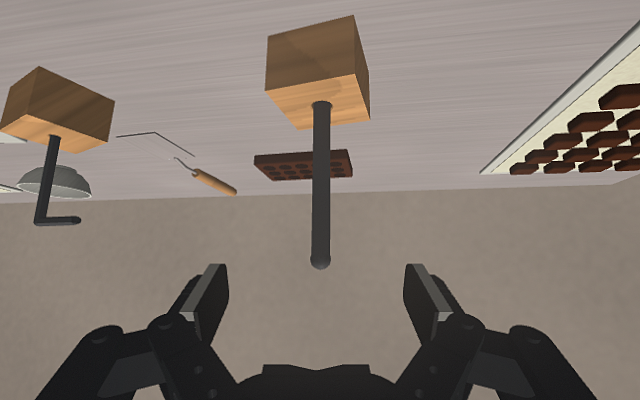

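```bash
python3 - <<'E'
from key import *
c3=np.load('c3.npy',allow_pickle=True).item();c2=np.load('c2.npy',allow_pickle=True).item()
s=viewer.calibration('side');t=viewer.calibration('top')
f=lambda x,y,a,b,k:(a+(x+.5)/k-.5,b+(y+.5)/k-.5)
print(proj(c3,[.4884,.2582,.177]),proj(c3,[.4834,.259,.05]),proj(c3,[.5433,.249,.176]))
S=lambda x,y:(s,*f(x,y,240,95,7));Tt=lambda x,y:(t,*f(x,y,190,180,8));W=lambda x,y:(c2,*f(x,y,330,160,4.5))
b=tri(S(240,128),Tt(201,265),W(175,365));print('bend',b)
e=tri(S(256,392),Tt(297,338),W(142,70));print('entry',e)
tp=tri(S(398,126),Tt(236,102),W(178,530));print('tip',tp)
d=tp[0]-b[0];print(np.degrees(np.arctan2(d[1],d[0])))
im=cv2.imread('pics/w3.png');crop(im,280,80,360,290,2.8,'w3c')
g=cv2.cvtColor(im,cv2.COLOR_BGR2GRAY)
for r in range(130,262,12):
    m=np.where(g[r,300:345]<80)[0]+300;print(r,m.min(),m.max(),end=' | ')
T=cur();K=kframe(-9.4,[.04,-.005,1]);print('\ntool',T[:3,:3].T.round(3));
E
```

```text
[315.95447834 262.50004877] [317.70311474 106.23397209] [315.61584157 263.78485604]
bend (array([0.48880716, 0.26042645, 0.1759353 ]), [np.float64(0.0007633658746929649), np.float64(0.0015270830616627012), np.float64(0.0011372894926303702)])
entry (array([0.48366777, 0.26138727, 0.05098377]), [np.float64(0.0008121055763850186), np.float64(0.0016735434905342972), np.float64(0.001123924559453752)])
tip (array([0.54381933, 0.24982674, 0.17678489]), [np.float64(0.0010209863719237754), np.float64(0.0009149542404127732), np.float64(0.0018663880278063428)])
-10.906061292170069
130 313 329 | 142 313 329 | 154 300 344 | 166 300 344 | 178 300 329 | 190 313 329 | 202 312 329 | 214 312 329 | 226 312 329 | 238 312 329 | 250 312 329 | 
tool [[-0.531  0.072 -0.845]
 [ 0.16   0.987 -0.017]
 [ 0.832 -0.144 -0.535]]
```

View pics/w3c.png

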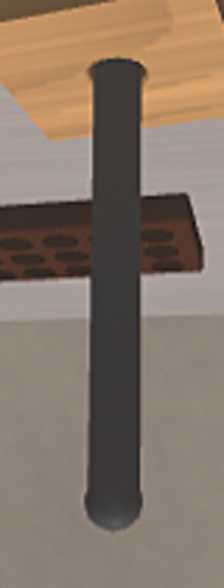

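```bash
python3 - <<'E'
from key import *
from scipy.optimize import brentq
c3=np.load('c3.npy',allow_pickle=True).item()
for x,z,col in [(.4888,.176,320.7),(.4865,.12,320.9),(.4837,.051,321.3)]:
    print(z,brentq(lambda y:proj(c3,[x,y,z])[0]-col,.2,.3))
o,d=ray(c3,320,200);print(o)
K=kframe(-10.5,[.04,.0,1]);Rt=tool(K,30);G=np.array([.4887,.2611,.1765])-.040*K[:,2]
g=Rt[:,2];T0=cur()
r,T=plan(T0,mk(Rt,G+g*(.0187)),6)
E
```

```text
0.176 0.26172987297357564
0.12 0.26177230509747107
0.051 0.2619761478952644
[0.25496641 0.29602592 0.18623215]
[-0.01, 0.01, 0.28] [0.02, -0.0, 0.03]
[-0.0, 0.02, 0.27] [0.02, -0.0, 0.03]
[-0.01, 0.01, 0.28] [0.03, -0.01, 0.04]
[-0.01, 0.02, 0.28] [0.02, 0.0, 0.03]
[-0.0, 0.02, 0.27] [0.02, -0.0, 0.03]
[-0.01, 0.02, 0.28] [0.02, -0.0, 0.03]
end [0.5027 0.2584 0.1265] [-179.2   57.7  170.2] maxshift 16.85348628622577
```

arm_command --motion '[[1,[-0.01,0.02,0.28],[0.02,0,0.03]],[1,[-0.01,0.02,0.28],[0.02,0,0.03]],[1,[-0.01,0.02,0.28],[0.02,0,0.03]],[1,[-0.01,0.02,0.28],[0.02,0,0.03]],[1,[0,0.02,0.28],[0.02,0,0.03]],[1,[0,0.02,0.26],[0.02,0,0.03]],[1,[0,0,0],[0,0,0]]]'

```text
time: 6.55
ee_pos: [0.5035, 0.261, 0.1302]
tcp_rot: [-179.6, 57.4, 169.8]
wrist_force: [0.0, 0.4, -0.4]
opening: 0.0854
```

```bash
python3 - <<'E'
from key import *
o=bot.get_obs();print(o['q'].round(1),o['ee_pos'],o['tcp_rot'],o['time'])
im=viewer.camera('wrist');cv2.imwrite('pics/w4.png',im);crop(viewer.camera('side'),220,60,350,190,5,'s4')
E
```

```text
[ 48.8 -26.  -45.7  31.8 -46.5  42.1] [0.50351264 0.26096717 0.13022998] [-179.58937877   57.41093419  169.82302331] 6.55
```

View pics/w4.png

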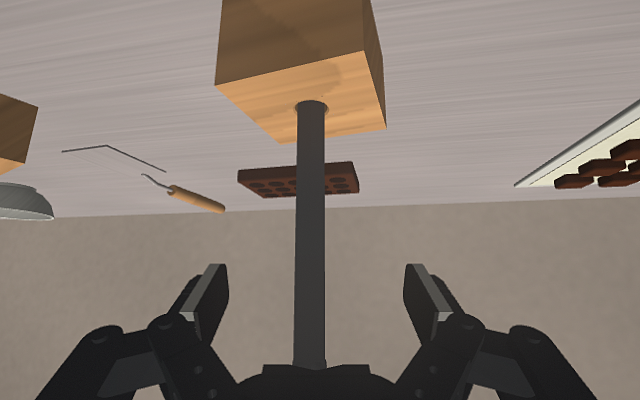

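View pics/s4.png

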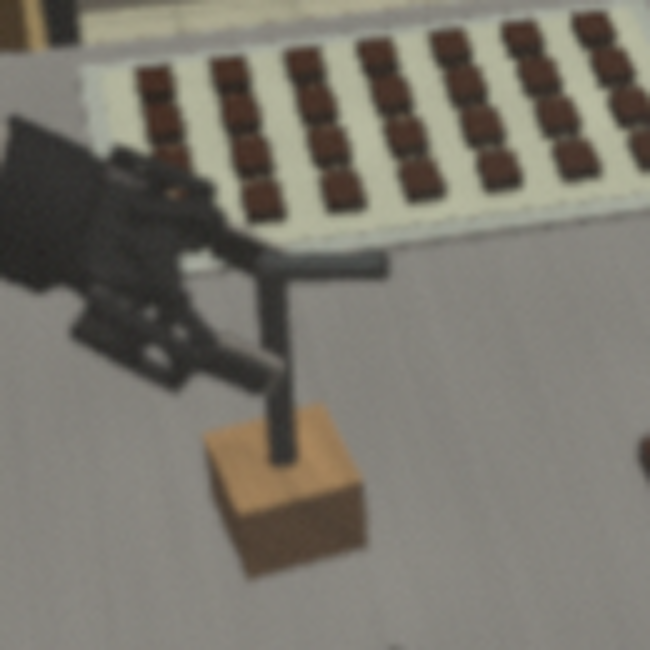

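```bash
python3 - <<'E'
from key import *
im=cv2.imread('pics/w4.png');g=cv2.cvtColor(im,cv2.COLOR_BGR2GRAY)
c=viewer.calibration('wrist');T=cur()
for r in range(130,360,20):
    m=np.where(g[r,285:340]<85)[0]+285
    u=(m.min()+m.max())/2; o,d=ray(c,u,r)
    # intersect with plane through key: points where distance along; plane normal = horizontal direction of approach, through (.487,.2615)
    n=np.array([np.cos(np.radians(-10)),np.sin(np.radians(-10)),0]);k=((np.array([.487,.2615,0])-o)@n)/(d@n);X=o+k*d
    L=T[:3,:3].T@(X-T[:3,3]);print(r,m.min(),m.max(),X.round(4),'tool',(L*1e3).round(1))
E
```

```text
130 297 323 [0.4871 0.2619 0.0608] tool [67.7 -2.5 24.5]
150 297 323 [0.4871 0.262  0.0721] tool [58.2 -2.5 18.4]
170 285 339 [0.4873 0.2631 0.083 ] tool [49.  -1.4 12.5]
190 285 339 [0.4873 0.2631 0.0936] tool [40.1 -1.4  6.8]
210 296 324 [0.4871 0.2622 0.1038] tool [31.4 -2.3  1.3]
230 295 324 [0.4871 0.262  0.1138] tool [23.  -2.5 -4. ]
250 295 324 [0.4871 0.2621 0.1234] tool [14.9 -2.5 -9.2]
270 295 324 [0.4871 0.2622 0.1328] tool [  7.   -2.4 -14.3]
290 294 324 [0.4871 0.262  0.1419] tool [ -0.7  -2.6 -19.2]
310 294 324 [0.4871 0.2621 0.1508] tool [ -8.2  -2.6 -24. ]
330 294 324 [0.4871 0.2622 0.1595] tool [-15.5  -2.5 -28.6]
350 294 324 [0.4871 0.2622 0.1679] tool [-22.6  -2.5 -33.1]
```

arm_command --motion '[[1,[0.05,-0.04,0.03],[0,0,0]],[1,[0.05,0,0.03],[0,0,0]],[0.5,[0,0,0],[0,0,0]],[0.2,[0,0,0],[0,0,0]],[0,[0,0,0],[0,0,0]],[0,[0,0,0],[0,0,0]],[0,[0,0,0],[0,0,0]],[0,[0,0,0],[0,0,0]]]' --newtons 70

```text
time: 7.65
ee_pos: [0.5024, 0.2598, 0.1237]
tcp_rot: [-179.6, 57.5, 169.9]
wrist_force: [-0.9, -2.6, 1.7]
opening: 0.0127
```

```bash
python3 - <<'E'
from key import *
o=bot.get_obs();print(o['q'].round(1),o['ee_pos'],o['tcp_rot'],o['time'],o['wrist_force'],o['torque'],o['opening'])
T=cur()
im=viewer.camera('wrist');cv2.imwrite('pics/w5.png',im)
# lift along key axis
K=kframe(-10.5,[.04,0,1]); print((T[:3,:3].T@K[:,2]).round(3))
E
```

```text
[ 48.8 -26.1 -46.6  30.8 -46.5  41.9] [0.50241649 0.25978443 0.12369533] [-179.64724343   57.51158868  169.89630168] 7.65 [-0.94264432 -2.61610807  1.69532927] [-0.48271681  0.67609111 -0.39926625] 0.012665457023232898
[-0.864  0.004 -0.504]
```

View pics/w5.png

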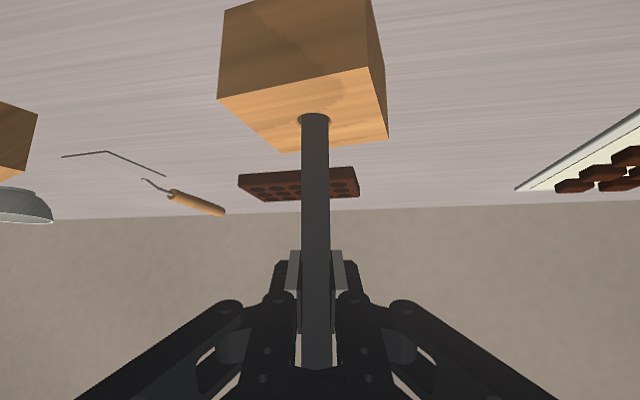

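arm_command --motion '[[0,[-0.1,0,-0.06],[0,0,0]],[0,[-0.17,0,-0.1],[0,0,0]],[0,[-0.26,0,-0.15],[0,0,0]],[0,[-0.26,0,-0.15],[0,0,0]],[0,[-0.35,0,-0.2],[0,0,0]],[0,[-0.35,0,-0.2],[0,0,0]],[0,[-0.35,0,-0.2],[0,0,0]],[0,[-0.35,0,-0.2],[0,0,0]],[0,[-0.2,0,-0.12],[0,0,0]]]'

```text
time: 8.82
ee_pos: [0.5097, 0.2593, 0.2913]
tcp_rot: [-179.9, 57.6, 169.7]
wrist_force: [-0.4, -0.2, -2.8]
opening: 0.0126
```

```bash
python3 - <<'E'
from key import *
o=bot.get_obs();print(o['q'].round(1),o['ee_pos'],o['tcp_rot'],o['time'],o['wrist_force'],o['torque'],o['opening'])
c=viewer.calibration('wrist');np.save('c6.npy',c,allow_pickle=True);np.save('T6.npy',cur())
im=viewer.camera('wrist');cv2.imwrite('pics/w6.png',im);im=viewer.camera('side');cv2.imwrite('pics/s6.png',im);cv2.imwrite('pics/t6.png',viewer.camera('top'))
E
```

```text
[ 47.9 -28.9 -29.9  49.6 -45.9  41. ] [0.50972082 0.25933473 0.2912972 ] [-179.89847989   57.5526088   169.70880006] 8.825 [-0.43979487 -0.15309315 -2.84816477] [0.25796775 1.19919511 0.03576158] 0.012637291346412114
```

View pics/w6.png

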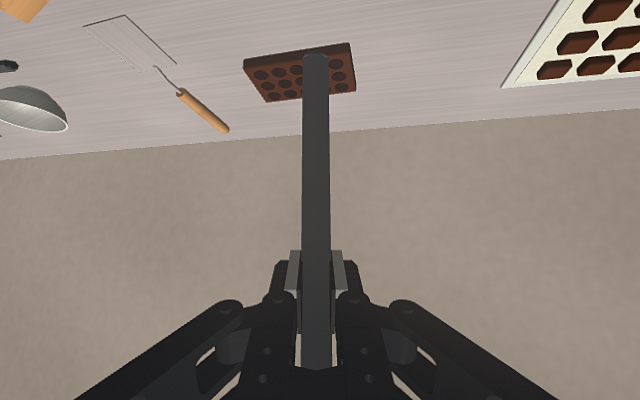

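View pics/s6.png

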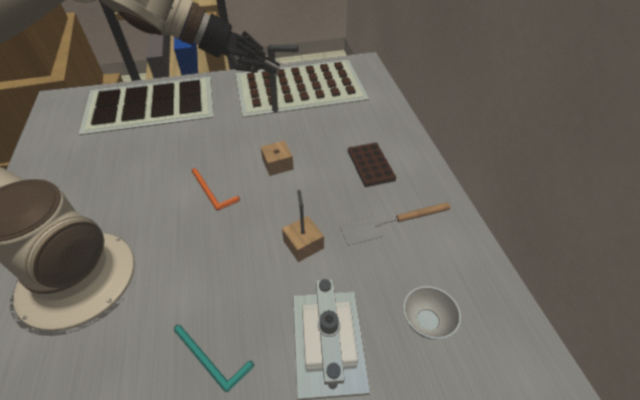

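```bash
python3 - <<'E'
from h import *
crop(cv2.imread('pics/s6.png'),225,30,315,120,7,'s6c');t=cv2.imread('pics/t6.png');crop(t,160,160,260,240,7,'t6c');crop(cv2.imread('pics/w6.png'),280,40,360,300,2.3,'w6c')
E
```

```text
(no output)
```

View pics/s6c.png

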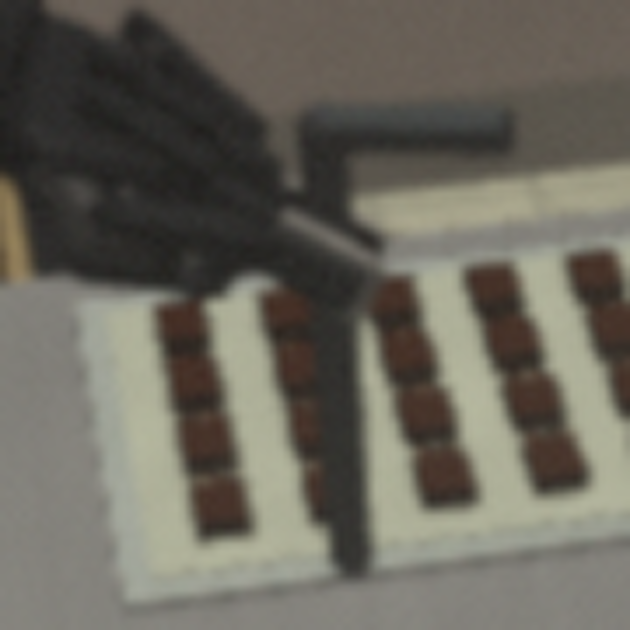

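View pics/t6c.png

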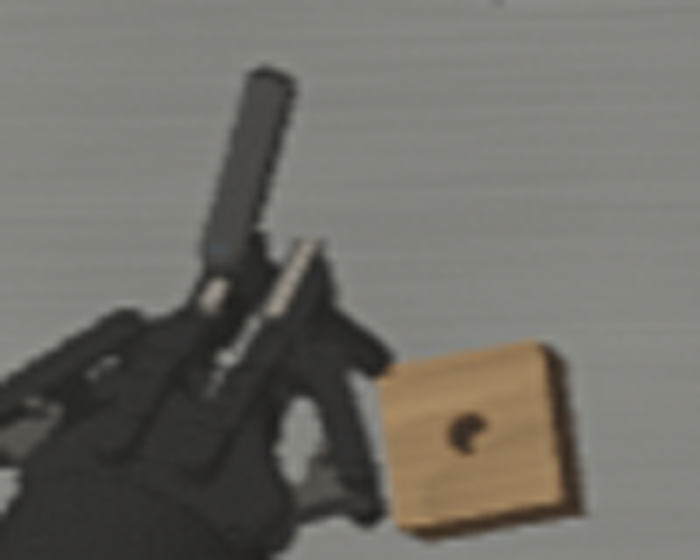

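View pics/w6c.png

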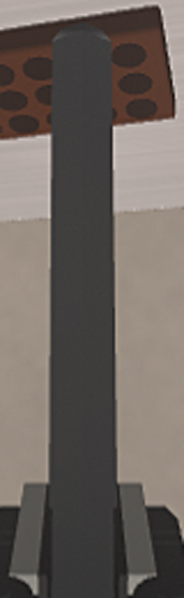

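```bash
python3 - <<'E'
from key import *
c=np.load('c6.npy',allow_pickle=True).item();T=np.load('T6.npy')
s=viewer.calibration('side');t=viewer.calibration('top')
f=lambda x,y,a,b,k:(a+(x+.5)/k-.5,b+(y+.5)/k-.5)
S=lambda x,y:(s,*f(x,y,225,30,7));Tt=lambda x,y:(t,*f(x,y,160,160,7));W=lambda x,y:(c,*f(x,y,280,40,2.3))
lt=tri(S(352,568),W(82,31));st=tri(S(508,130),Tt(271,80));b=tri(S(324,123),Tt(218,258))
loc=lambda X:((T[:3,:3].T@(X-T[:3,3]))*1e3).round(1)
for n,x in [('long',lt),('short',st),('bend',b)]: print(n,x[0],x[1],loc(x[0]))
k=b[0]-lt[0];print(np.linalg.norm(k),np.linalg.norm(st[0]-b[0]),k/np.linalg.norm(k),(st[0]-b[0])/np.linalg.norm(st[0]-b[0]))
# expected from before
K=kframe(-10.5,[.04,0,1]);print('K in tool',T[:3,:3].T@K)
# rays onto tool plane y=0 : side and wrist
def ty(o):
    p,d=ray(*o);n=T[:3,1];return loc(p+d*((T[:3,3]-p)@n)/(d@n))
for n,q in [('long s',S(352,568)),('bend s',S(324,123)),('short s',S(508,130))]: print(n,ty(q))
E
```

```text
long [0.49062812 0.26377673 0.17858441] [np.float64(0.0014321697831670376), np.float64(0.0014321697831671423)] [105.6   1.   43.9]
short [0.55249422 0.24843823 0.34434573] [np.float64(0.00021848384659810767), np.float64(0.00021848384659819175)] [-68.4  -3.1   8.7]
bend [0.4961444  0.26189941 0.34620665] [np.float64(0.000735042278924682), np.float64(0.00073504227892465)] [-38.9   0.  -41.1]
0.16772348775498935 0.05796524000914778 [ 0.03288911 -0.01119293  0.99939633] [ 0.97213129 -0.23222853 -0.03210396]
K in tool [[-0.50294366  0.00419609 -0.86430901]
 [-0.00239644  0.9999776   0.00624924]
 [ 0.86431587  0.00521428 -0.50292234]]
long s [103.2   0.   43.5]
bend s [-39.5   0.  -40.7]
short s [-66.8  -0.    9.4]
```

```bash
cat > kin.py <<'E'
from key import *
from scipy.optimize import least_squares
D=[([-67.322,5.0146,10.0342,95.0995,0,89.998],[.21197,-.50727,.23055]),
([-27.40,6.12,6.55,90.51,.01,129.78],[.49962,-.25893,.18842]),
([0,-8.7,8.5,107.2,0,88.8],[.42119,.00015,.33393]),
([43.8,-13.4,.2,98.0,-16.5,59.6],[.37325,.2457,.31067]),
([59.7,-33,-42.7,51.3,-52.2,54.1],[.41837,.26894,.18212]),
([48.8,-26.1,-46.6,30.8,-46.5,41.9],[.50242,.25978,.1237]),
([47.9,-28.9,-29.9,49.6,-45.9,41.0],[.50972,.25933,.29130])]
def fk(q,p):
    r0,h,a,bx,bz,wx,wz,d=p
    q=np.radians(q)
    ry=lambda t:R.from_euler('y',t).as_matrix()
    A=ry(q[1]);B=ry(q[1]-q[2]);C=ry(q[1]-q[2]+q[3])  # zero pose: tool along +x
    v=np.array([r0,0,h])+A@[0,0,a]+B@[bx,0,bz]+C@[wx,0,wz]
    W=C@R.from_euler('z',q[4]).as_matrix()
    v=v+W@[d,0,0]
    Rz=R.from_euler('z',q[0]).as_matrix()
    M=Rz@W  # x = tool z
    # q6=0: tool y = left (+y of M), tool x = -z of M
    t=np.c_[-M[:,2],M[:,1],M[:,0]]@R.from_euler('z',q[5]).as_matrix()
    return Rz@v,t
E
python3 - <<'E'
from kin import *
f=lambda p:np.concatenate([fk(q,p)[0]-x for q,x in D]+[0.01*(np.array(p)-[0,.3,.3,.3,0,0.05,0,.25])])
s=least_squares(f,[0,.3,.3,.3,0,.05,0,.25]);print(s.x.round(4));print((f(s.x)[:21]*1e3).round(1))
print(R.from_matrix(fk(D[-1][0],s.x)[1]).as_euler('xyz',degrees=True));np.save('kp.npy',s.x)
E
```

```text
[-0.0036  0.1615  0.4199  0.5207  0.0355  0.1451  0.0016  0.2851]
[-0.   0.  -0.  -0.1  0.1 -0.2  0.2 -0.2  0.3 -0.1 -0.1 -0.1 -0.1  0.2
 -0.2 -0.   0.1  0.4  0.2 -0.4 -0.2]
[-179.74610387   57.46868646  169.79667981]
```

```bash
cat >> kin.py <<'E'
P=np.load('kp.npy')
LO=np.array([-179.16,-48.56,-65.8,-126.05,-82.76,-180]);HI=np.array([179.16,103.87,70.77,130.52,87.17,180])
def ik(T,q0):
    def g(q):
        p,t=fk(q,P);return np.r_[(p-T[:3,3])*10,R.from_matrix(t.T@T[:3,:3]).as_rotvec()]
    s=least_squares(g,q0,x_scale=30.);return s.x,np.abs(s.fun).max()
TH=30.4
kx=np.array([-np.sin(np.radians(TH)),0,np.cos(np.radians(TH))]);kz=np.array([-np.cos(np.radians(TH)),0,-np.sin(np.radians(TH))])
KT=np.c_[kx,[0,1,0],kz];BT=np.array([0,0,-.0187])+.045*kz
def use(beta,tip,sag=0):
    """tool pose with short tip at 'tip', long arm bearing beta, level"""
    b=np.radians(beta);L=np.array([np.cos(b),np.sin(b),0]);x=np.array([0,0,-1.]);K=np.c_[x,np.cross(-L,x),-L]
    Rt=K@KT.T;bend=np.array(tip)-.06*x;return mk(Rt,bend-Rt@BT)
E
python3 - <<'E'
from kin import *
q0=[47.9,-28.9,-29.9,49.6,-45.9,41]
for z in (.14,.084):
  for b in (-158.2,-180,-200,-222, 141.8,110,80):
    T=use(b,[.505,-.2615,z]);q,e=ik(T,[-27,5,10,110,0,180-27-b if b>0 else (180-27-b-360)])
    print(z,b,q.round(1),round(e,4),'ok' if (q>LO).all() and (q<HI).all() else 'BAD',T[:3,3].round(3))
E
```

```text
0.14 -158.2 [-21.2  23.7  21.7 111.3 -20.2 -38.8] 0.0 ok [ 0.454 -0.282  0.184]
0.14 -180 [-23.7  28.3  27.4 117.3 -11.8 -20.8] 0.0 ok [ 0.451 -0.262  0.184]
0.14 -200 [-26.4  30.4  30.  119.9  -3.2  -5.5] 0.0 ok [ 0.454 -0.243  0.184]
0.14 -222 [-29.4  29.9  29.4 119.3   6.4  10.9] 0.0 ok [ 0.465 -0.225  0.184]
0.14 141.8 [-28.8  30.2  29.7 119.6   4.7   8.1] 0.0 ok [ 0.462 -0.228  0.184]
0.14 110 [-32.8  25.3  23.7 113.5  17.8  33.2] 0.0 ok [ 0.486 -0.21   0.184]
0.14 80 [-35.6  16.2  13.  101.   27.2  61. ] 0.0 ok [ 0.514 -0.208  0.184]
0.084 -158.2 [-21.2  23.9  15.8 105.2 -20.2 -38.8] 0.0 ok [ 0.454 -0.282  0.128]
0.084 -180 [-23.7  28.4  21.3 111.2 -11.8 -20.8] 0.0 ok [ 0.451 -0.262  0.128]
0.084 -200 [-26.4  30.3  23.7 113.7  -3.2  -5.5] 0.0 ok [ 0.454 -0.243  0.128]
0.084 -222 [-29.4  29.8  23.2 113.1   6.4  10.9] 0.0 ok [ 0.465 -0.225  0.128]
0.084 141.8 [-28.8  30.1  23.5 113.5   4.7   8.1] 0.0 ok [ 0.462 -0.228  0.128]
0.084 110 [-32.8  25.5  17.7 107.3  17.8  33.2] 0.0 ok [ 0.486 -0.21   0.128]
0.084 80 [-35.6  16.6   7.3  94.9  27.2  61. ] 0.0 ok [ 0.514 -0.208  0.128]
```

```bash
cat >> kin.py <<'E'
def jplan(q0,q1,N,T0,dec=2):
    """rows following joint-space line"""
    q0=np.array(q0);q1=np.array(q1);T=T0.copy();rows=[]
    p0,t0=fk(q0,P)
    for k in range(1,N+1):
        a=k/N;p,t=fk(q0+(q1-q0)*a,P);tg=mk(t,p);d=np.linalg.inv(T)@tg
        sh=(d[:3,3]/.06).round(dec);tu=(np.degrees(R.from_matrix(d[:3,:3]).as_rotvec())/6).round(dec)
        rows.append((sh.tolist(),tu.tolist()));T=expse3(rows[-1:],T)[-1]
        X=lambda v:(T[:3,:3]@v+T[:3,3]).round(3)
        print(rows[-1],'tcp',T[:3,3].round(3),'long',X(BT-.165*kz),'short',X(BT+.06*kx))
    return rows,T
E
python3 - <<'E'
from kin import *
q0=bot.get_obs()['q'];T0=cur()
Tm=use(150,[.47,.06,.25]);qm,e=ik(Tm,[10,10,20,100,0,0]);print(qm.round(1),e)
r,T=jplan(q0,qm,16,T0)
E
```

```text
[  1.6  14.2  21.5 123.9  15.4  27.9] 1.1220459950056494e-07
([0.07, -0.19, 0.22], [0.23, 0.8, -0.34]) tcp [0.516 0.246 0.279] long [0.487 0.247 0.171] short [0.566 0.24  0.328]
([0.1, -0.2, 0.21], [0.22, 0.85, -0.27]) tcp [0.52  0.233 0.267] long [0.481 0.231 0.163] short [0.574 0.227 0.311]
([0.1, -0.22, 0.18], [0.19, 0.87, -0.2]) tcp [0.522 0.218 0.256] long [0.472 0.216 0.156] short [0.58  0.212 0.295]
([0.11, -0.24, 0.16], [0.16, 0.91, -0.14]) tcp [0.52  0.203 0.247] long [0.462 0.201 0.152] short [0.582 0.196 0.28 ]
([0.12, -0.24, 0.13], [0.13, 0.94, -0.07]) tcp [0.517 0.188 0.238] long [0.449 0.186 0.149] short [0.581 0.18  0.265]
([0.12, -0.24, 0.1], [0.08, 0.95, -0.0]) tcp [0.511 0.173 0.231] long [0.435 0.174 0.15 ] short [0.577 0.164 0.252]
([0.12, -0.24, 0.07], [0.04, 0.97, 0.06]) tcp [0.503 0.159 0.227] long [0.42  0.163 0.153] short [0.571 0.148 0.24 ]
([0.13, -0.24, 0.03], [-0.0, 0.98, 0.11]) tcp [0.494 0.145 0.225] long [0.404 0.154 0.16 ] short [0.562 0.132 0.232]
([0.13, -0.23, 0.01], [-0.07, 0.98, 0.18]) tcp [0.484 0.133 0.224] long [0.388 0.146 0.168] short [0.552 0.118 0.224]
([0.14, -0.22, -0.03], [-0.11, 0.98, 0.23]) tcp [0.473 0.122 0.227] long [0.373 0.141 0.18 ] short [0.54  0.105 0.22 ]
([0.14, -0.2, -0.07], [-0.17, 0.98, 0.27]) tcp [0.462 0.113 0.232] long [0.359 0.138 0.196] short [0.527 0.093 0.218]
([0.14, -0.18, -0.1], [-0.24, 0.97, 0.32]) tcp [0.451 0.106 0.24 ] long [0.347 0.136 0.214] short [0.514 0.084 0.219]
([0.15, -0.16, -0.13], [-0.29, 0.96, 0.36]) tcp [0.441 0.1   0.25 ] long [0.337 0.137 0.234] short [0.501 0.076 0.223]
([0.14, -0.14, -0.17], [-0.35, 0.93, 0.4]) tcp [0.433 0.095 0.262] long [0.33  0.138 0.257] short [0.489 0.069 0.229]
([0.15, -0.11, -0.21], [-0.41, 0.92, 0.42]) tcp [0.427 0.091 0.277] long [0.327 0.14  0.283] short [0.479 0.064 0.239]
([0.15, -0.09, -0.23], [-0.47, 0.9, 0.45]) tcp [0.423 0.087 0.294] long [0.327 0.142 0.31 ] short [0.47 0.06 0.25]
```

arm_command --motion '[[0,[0.05,-0.2,0.2],[0.25,0.8,-0.35]],[0,[0.1,-0.2,0.2],[0.2,0.85,-0.25]],[0,[0.1,-0.2,0.2],[0.2,0.85,-0.2]],[0,[0.1,-0.25,0.15],[0.15,0.9,-0.15]],[0,[0.1,-0.25,0.1],[0.15,0.95,-0.05]],[0,[0.1,-0.25,0.1],[0.1,0.95,0]],[0,[0.1,-0.25,0.05],[0.05,0.95,0.05]],[0,[0.15,-0.25,0.05],[0,1,0.1]],[0,[0.15,-0.25,0],[-0.05,1,0.2]],[0,[0.15,-0.2,-0.05],[-0.1,1,0.25]],[0,[0.15,-0.2,-0.05],[-0.2,1,0.25]],[0,[0.15,-0.2,-0.1],[-0.25,0.95,0.3]]]'

```text
time: 10.48
ee_pos: [0.4476, 0.1032, 0.2442]
tcp_rot: [-174.6, -8.9, 161.3]
wrist_force: [-0.2, 0.5, -3.2]
opening: 0.0125
```

```bash
python3 - <<'E'
from kin import *
o=bot.get_obs();q0=o['q'];T0=cur();print(o['time'],q0.round(1),o['opening'])
Tm=use(-158.2,[.505,-.2615,.16]);qm,e=ik(Tm,[-21,24,22,111,-20,-39]);print(qm.round(1),e)
r,T=jplan(q0,qm,14,T0)
E
```

```text
10.475 [1.29e+01 3.30e+00 8.90e+00 1.06e+02 1.00e-01 3.12e+01] 0.012519278226526655
[-21.2  23.9  24.2 113.5 -20.2 -38.8] 1.584843367652411e-12
([-0.29, -0.35, 0.04], [0.22, 0.06, -0.44]) tcp [0.457 0.078 0.241] long [0.351 0.104 0.217] short [0.521 0.058 0.22 ]
([-0.26, -0.37, 0.04], [0.21, 0.09, -0.44]) tcp [0.466 0.052 0.239] long [0.358 0.072 0.216] short [0.53  0.035 0.216]
([-0.22, -0.4, 0.06], [0.2, 0.12, -0.45]) tcp [0.472 0.025 0.236] long [0.364 0.041 0.215] short [0.537 0.012 0.212]
([-0.19, -0.42, 0.07], [0.19, 0.14, -0.45]) tcp [ 0.478 -0.002  0.233] long [0.369 0.008 0.215] short [ 0.543 -0.013  0.207]
([-0.14, -0.44, 0.08], [0.17, 0.18, -0.46]) tcp [ 0.483 -0.029  0.23 ] long [ 0.372 -0.025  0.215] short [ 0.547 -0.037  0.203]
([-0.1, -0.44, 0.09], [0.14, 0.19, -0.47]) tcp [ 0.485 -0.057  0.227] long [ 0.374 -0.058  0.215] short [ 0.549 -0.062  0.199]
([-0.06, -0.46, 0.11], [0.12, 0.22, -0.47]) tcp [ 0.487 -0.085  0.224] long [ 0.376 -0.091  0.215] short [ 0.55  -0.087  0.194]
([-0.01, -0.46, 0.12], [0.1, 0.23, -0.48]) tcp [ 0.486 -0.114  0.221] long [ 0.375 -0.125  0.216] short [ 0.548 -0.112  0.189]
([0.03, -0.45, 0.13], [0.07, 0.25, -0.49]) tcp [ 0.485 -0.142  0.218] long [ 0.374 -0.158  0.217] short [ 0.545 -0.137  0.184]
([0.07, -0.45, 0.14], [0.03, 0.26, -0.5]) tcp [ 0.482 -0.17   0.215] long [ 0.372 -0.191  0.218] short [ 0.541 -0.162  0.179]
([0.12, -0.44, 0.16], [0.01, 0.27, -0.5]) tcp [ 0.477 -0.198  0.212] long [ 0.368 -0.225  0.218] short [ 0.534 -0.188  0.174]
([0.15, -0.42, 0.17], [-0.03, 0.27, -0.51]) tcp [ 0.471 -0.226  0.209] long [ 0.364 -0.257  0.219] short [ 0.526 -0.212  0.169]
([0.19, -0.41, 0.18], [-0.06, 0.27, -0.53]) tcp [ 0.464 -0.254  0.207] long [ 0.359 -0.29   0.22 ] short [ 0.517 -0.237  0.164]
([0.23, -0.38, 0.19], [-0.09, 0.27, -0.53]) tcp [ 0.455 -0.282  0.204] long [ 0.352 -0.323  0.22 ] short [ 0.505 -0.261  0.16 ]
```

arm_command --motion '[[0,[-0.3,-0.35,0],[0.2,0.05,-0.45]],[0,[-0.25,-0.35,0.05],[0.2,0.1,-0.45]],[0,[-0.2,-0.4,0.05],[0.2,0.1,-0.45]],[0,[-0.2,-0.4,0.05],[0.2,0.15,-0.45]],[0,[-0.15,-0.45,0.1],[0.15,0.2,-0.45]],[0,[-0.1,-0.45,0.1],[0.15,0.2,-0.45]],[0,[-0.05,-0.45,0.1],[0.1,0.2,-0.5]],[0,[0,-0.45,0.1],[0.1,0.25,-0.5]],[0,[0.05,-0.45,0.15],[0.05,0.25,-0.5]],[0,[0.05,-0.45,0.15],[0.05,0.25,-0.5]],[0,[0.1,-0.45,0.15],[0,0.25,-0.5]],[0,[0.15,-0.4,0.15],[0,0.25,-0.5]]]'

```text
time: 11.98
ee_pos: [0.4732, -0.2232, 0.211]
tcp_rot: [-175.9, -26.5, -164.8]
wrist_force: [-0.0, -0.7, -2.5]
opening: 0.0126
```

```bash
python3 - <<'E'
from kin import *
o=bot.get_obs();q0=o['q'];T0=cur();print(o['time'],q0.round(1),o['opening'])
Tm=use(-158.2,[.505,-.2615,.14]);plan(T0,Tm,4)
E
```

```text
11.975 [-16.1  20.7  21.9 112.3 -17.  -29.1] 0.012643970149427208
[0.07, -0.2, 0.18] [-0.04, 0.15, -0.25]
[0.08, -0.2, 0.18] [-0.04, 0.15, -0.24]
[0.08, -0.2, 0.18] [-0.04, 0.16, -0.25]
[0.08, -0.2, 0.17] [-0.04, 0.15, -0.25]
end [ 0.4546 -0.2815  0.1841] [ 180.   -30.4 -158.2] maxshift 16.842802617141842
```

arm_command --motion '[[0,[0.08,-0.2,0.18],[-0.04,0.15,-0.25]],[0,[0.08,-0.2,0.18],[-0.04,0.15,-0.25]],[0,[0.08,-0.2,0.18],[-0.04,0.15,-0.25]],[0,[0.08,-0.2,0.17],[-0.04,0.15,-0.25]],[0,[0,0,0],[0,0,0]]]'

```text
time: 12.6
ee_pos: [0.4538, -0.281, 0.184]
tcp_rot: [179.9, -30.3, -158.3]
wrist_force: [0.3, 0.1, -3.1]
opening: 0.0123
```

```bash
python3 - <<'E'
from kin import *
o=bot.get_obs();T0=cur();print(o['time'],o['q'].round(1),o['ee_pos'],o['tcp_rot'])
X=lambda v:(T0[:3,:3]@v+T0[:3,3]).round(4)
print('short',X(BT+.06*kx),'bend',X(BT),'long',X(BT-.165*kz))
np.save('T7.npy',T0);c=viewer.calibration('wrist');np.save('c7.npy',c,allow_pickle=True)
w=viewer.camera('wrist');s=viewer.camera('side');t=viewer.camera('top')
for n,i in zip('wst',(w,s,t)): cv2.imwrite(f'pics/{n}7.png',i)
for n,i in (('side',s),('top',t)):
    cc=viewer.calibration(n);p=proj(cc,[.48,-.27,.15]).astype(int);print(n,p);crop(i,p[0]-60,max(p[1]-50,0),p[0]+60,p[1]+50,6.5,n+'7c')
    for v in (BT+.06*kx,BT,BT-.165*kz): print(proj(cc,X(v)).round(1))
print('wrist',[proj(c,X(v)).round(1) for v in (BT+.06*kx,BT,BT-.165*kz)])
E
```

```text
12.6 [-21.2  23.5  21.4 111.2 -20.1 -38.7] [ 0.45375691 -0.28102788  0.18404059] [ 179.94582525  -30.33916817 -158.29158036]
short [ 0.5044 -0.2609  0.1402] bend [ 0.5044 -0.2609  0.2002] long [ 0.351  -0.3219  0.2001]
side [316 314]
[329.7 308.8]
[330.4 291.5]
[237.1 350.2]
top [416 213]
[411.6 205.2]
[417.  200.7]
[446.6 261.7]
wrist [array([315.1, 353. ]), array([315. , 391.6]), array([315.3,  56.7])]
```

View pics/w7.png

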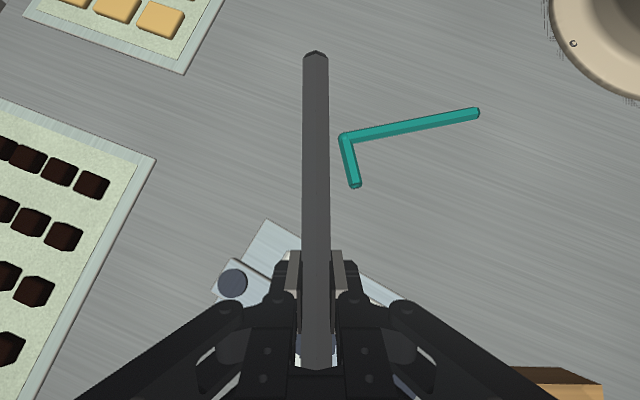

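View pics/side7c.png

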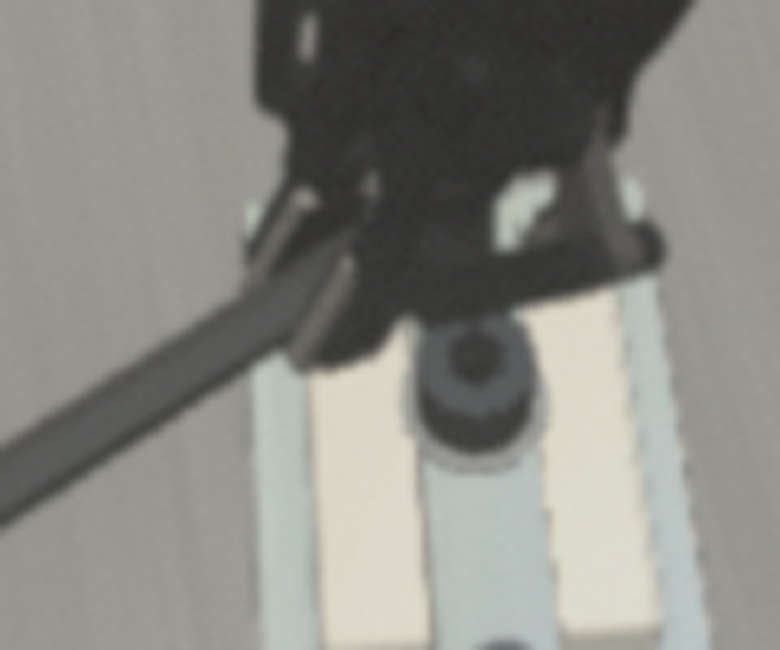

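View pics/top7c.png

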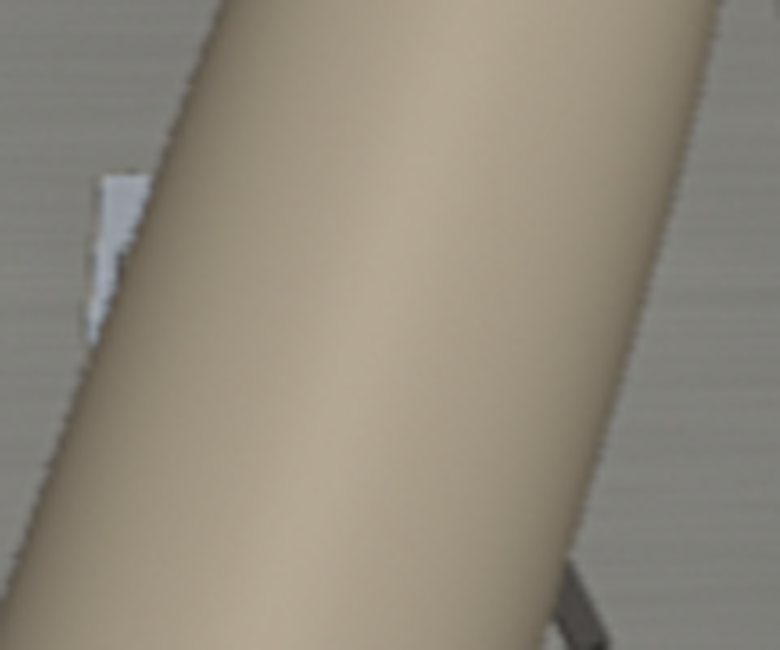

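arm_command --motion '[[0,[-0.08,0,0.14],[0,0,0]],[0,[-0.1,0,0.17],[0,0,0]],[0,[-0.1,0,0.17],[0,0,0]],[0,[-0.02,0,0.04],[0,0,0]],[0,[-0.02,0,0.03],[0,0,0]],[0,[-0.02,0,0.03],[0,0,0]]]'

```text
time: 13.5
ee_pos: [0.4538, -0.281, 0.1475]
tcp_rot: [-179.9, -30.3, -158.3]
wrist_force: [-4.8, 0.2, 14.1]
opening: 0.0128
```

```bash
cat > st.py <<'E'
from kin import *
def st():
    o=bot.get_obs();T0=cur();X=lambda v:(T0[:3,:3]@v+T0[:3,3]).round(4)
    print(o['time'],o['q'].round(1),'short',X(BT+.06*kx),'rot',o['tcp_rot'].round(1),'F',o['wrist_force'].round(1),'M',o['torque'].round(2),'op',o['opening'].round(4))
    L=T0[:3,:3]@-kz;print('L bearing',np.degrees(np.arctan2(L[1],L[0])).round(1),'elev',np.degrees(np.arcsin(L[2])).round(1))
st()
E
python3 st.py
```

```text
Traceback (most recent call last):
  File "st.py", line 6, in <module>
    st()
    ~~^^
  File "st.py", line 4, in st
    print(o['time'],o['q'].round(1),'short',X(BT+.06*kx),'rot',o['tcp_rot'].round(1),'F',o['wrist_force'].round(1),'M',o['torque'].round(2),'op',o['opening'].round(4))
                                                                                                                                                 ^^^^^^^^^^^^^^^^^^
AttributeError: 'float' object has no attribute 'round'
```

```bash
sed -i "s/o\['opening'\].round(4)/o['opening']/" st.py; python3 st.py; python3 - <<'E'
from kin import *
s=viewer.camera('side');cv2.imwrite('pics/s8.png',s);crop(s,280,270,380,370,7,'s8c');t=viewer.camera('wrist');crop(t,260,240,380,400,5,'w8c')
E
```

```text
13.5 [-21.2  23.3  17.2 106.9 -20.2 -38.8] short [ 0.5045 -0.2608  0.1037] rot [-179.9  -30.3 -158.3] F [-4.8  0.2 14.1] M [-0.13  1.1  -0.08] op 0.012797647793246453
L bearing -158.2 elev -0.1
```

View pics/s8c.png

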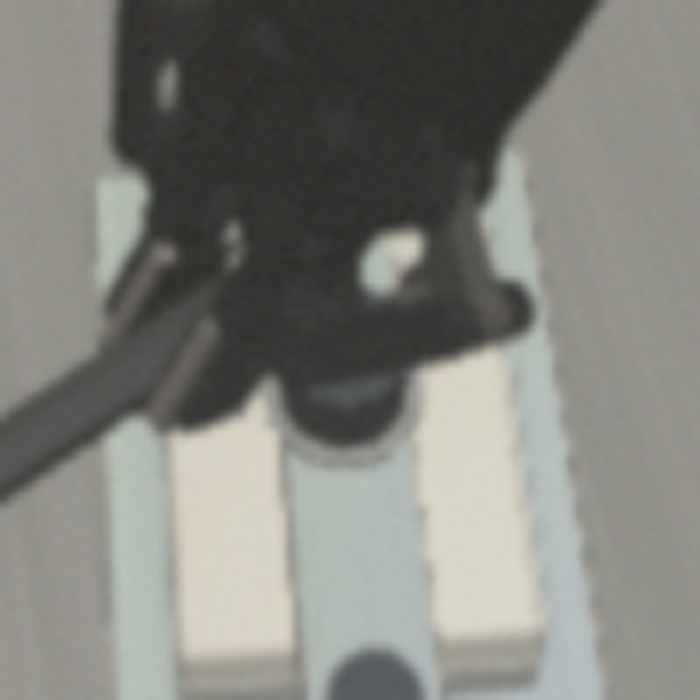

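View pics/w8c.png

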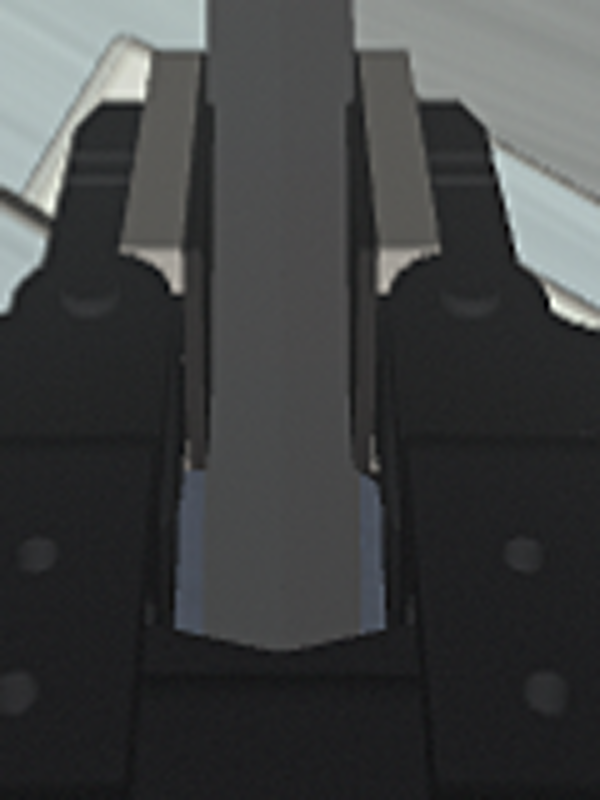

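```bash
python3 - <<'E'
from kin import *
im=cv2.imread('pics/w7.png');crop(im,290,35,345,90,10,'w7t')
c=np.load('c7.npy',allow_pickle=True).item();T0=np.load('T7.npy');X=lambda v:(T0[:3,:3]@v+T0[:3,3])
for l in (.160,.161,.162,.164,.165,.166,.167,.168): print(l,proj(c,X(BT-l*kz)).round(1),end=';')
print()
# rim edges: centre of face vs bottom/top edges of taper
for off in (-7,-5,5,7): print(off,proj(c,X(BT-.165*kz+kx*off/1e3)).round(1), proj(c,X(BT-.161*kz+kx*off/1e3)).round(1))
E
```

```text
0.16 [315.3  65. ];0.161 [315.3  63.4];0.162 [315.3  61.7];0.164 [315.3  58.5];0.165 [315.3  56.8];0.166 [315.3  55.2];0.167 [315.3  53.6];0.168 [315.3  52. ];
-7 [315.3  48.1] [315.3  54.8]
-5 [315.3  50.6] [315.3  57.3]
5 [315.3  62.7] [315.3  69.1]
7 [315.3  64.9] [315.3  71.3]
```

View pics/w7t.png

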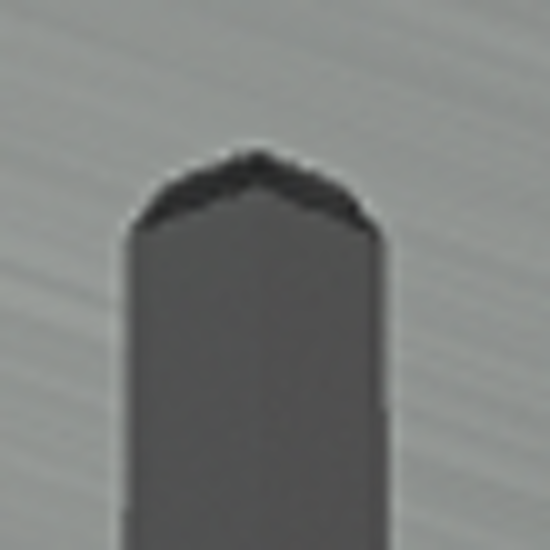

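arm_command --motion '[[0,[-0.015,0,-0.01],[0,0,0]],[0,[0,0,0],[0,0,0]]]'

```text
time: 13.85
ee_pos: [0.4556, -0.2801, 0.1453]
tcp_rot: [-180.0, -30.2, -158.3]
wrist_force: [3.3, 2.2, -1.9]
opening: 0.0126
```

```bash
python3 st.py
```

```text
13.85 [-21.1  23.6  17.3 106.8 -20.  -38.7] short [ 0.5063 -0.2598  0.1016] rot [-180.   -30.2 -158.3] F [ 3.3  2.2 -1.9] M [ 0.75 -1.51 -0.02] op 0.012572527677677074
L bearing -158.2 elev -0.2
```

arm_command --motion '[[0,[-0.02,0,0.03],[0,0,0]],[0,[-0.02,0,0.03],[0,0,0]],[0,[0,0,0],[0,0,0]]]'

```text
time: 14.22
ee_pos: [0.4558, -0.2799, 0.1409]
tcp_rot: [-180.0, -30.2, -158.3]
wrist_force: [5.9, 2.9, -2.0]
opening: 0.0125
```

```bash
python3 st.py
```

```text
14.225 [-21.1  23.6  16.9 106.4 -20.  -38.7] short [ 0.5065 -0.2597  0.0972] rot [-180.   -30.2 -158.3] F [ 5.9  2.9 -2. ] M [ 0.91 -1.82 -0.11] op 0.01246062195432118
L bearing -158.2 elev -0.2
```

arm_command --motion '[[0,[-0.03,0,0.025],[0,0,0]],[0,[-0.025,0,0.035],[0,0,0]],[0,[-0.02,0,0.035],[0,0,0]],[0,[-0.02,0,0.035],[0,0,0]],[0,[0,0,0],[0,0,0]]]'

```text
time: 14.85
ee_pos: [0.4564, -0.2797, 0.1313]
tcp_rot: [-180.0, -30.2, -158.3]
wrist_force: [3.8, 1.3, -3.7]
opening: 0.0126
```

```bash
python3 st.py
```

```text
14.85 [-21.   23.8  16.  105.4 -20.  -38.6] short [ 0.5071 -0.2595  0.0875] rot [-180.   -30.2 -158.3] F [ 3.8  1.3 -3.7] M [ 0.75 -1.55 -0.09] op 0.01264925288406776
L bearing -158.2 elev -0.2
```

arm_command --motion '[[0,[-0.025,0,0.025],[0,0,0]],[0,[-0.02,0,0.03],[0,0,0]],[0,[0,0,0],[0,0,0]]]'

```text
time: 15.22
ee_pos: [0.4563, -0.28, 0.1291]
tcp_rot: [-179.9, -30.3, -158.3]
wrist_force: [-1.7, 0.7, 9.3]
opening: 0.0125
```

```bash
python3 st.py
```

```text
15.225 [-21.   23.8  15.8 105.2 -20.1 -38.6] short [ 0.507  -0.2598  0.0853] rot [-179.9  -30.3 -158.3] F [-1.7  0.7  9.3] M [ 0.18  0.54 -0.11] op 0.012484002891010648
L bearing -158.2 elev -0.1
```

```bash
python3 - <<'E'
from kin import *
T0=cur();ax=np.array([.507,-.2597,0])
for deg in (4,5,6):
    D=np.eye(4);D[:3,:3]=R.from_euler('z',-deg,degrees=True).as_matrix();D[:3,3]=ax-D[:3,:3]@ax
    d=np.linalg.inv(T0)@D@T0;sh=d[:3,3]/.06;tu=np.degrees(R.from_matrix(d[:3,:3]).as_rotvec())/6
    print(deg,sh.round(3),tu.round(3))
    r=[(sh.round(3),tu.round(2))]*12;Te=expse3(r,T0)[-1];X=Te[:3,:3]@(BT+.06*kx)+Te[:3,3];print(X.round(4),Te[:3,3])
E
```

```text
4 [-0.002  0.063 -0.001] [-0.336  0.001  0.576]
[ 0.507  -0.2604  0.0852] [ 0.45819457 -0.23595482  0.12895041]
5 [-0.003  0.079 -0.002] [-0.421  0.001  0.719]
[ 0.5071 -0.26    0.0855] [ 0.46420867 -0.22616084  0.12915375]
6 [-0.004  0.095 -0.003] [-0.505  0.002  0.863]
[ 0.507  -0.2596  0.0857] [ 0.47188814 -0.21774272  0.12934549]
```

arm_command --motion '[[0,[0.01,0,-0.015],[0,0,0]],[0,[-0.003,0.079,-0.002],[-0.42,0,0.72]],[0,[-0.003,0.079,-0.002],[-0.42,0,0.72]],[0,[-0.003,0.079,-0.002],[-0.42,0,0.72]],[0,[-0.003,0.079,-0.002],[-0.42,0,0.72]],[0,[0,0,0],[0,0,0]]]' --newtons 90

```text
time: 15.98
ee_pos: [0.4531, -0.2622, 0.1293]
tcp_rot: [-179.8, -30.2, -178.4]
wrist_force: [0.9, -3.1, 4.5]
opening: 0.0121
```

```bash
python3 st.py; python3 - <<'E'
from kin import *
s=viewer.camera('side');cv2.imwrite('pics/s9.png',s);crop(s,260,250,390,370,6,'s9c');cv2.imwrite('pics/w9.png',viewer.camera('wrist'))
E
```

```text
15.975 [-23.3  28.   21.  110.8 -12.4 -21.9] short [ 0.5076 -0.2607  0.0856] rot [-179.8  -30.2 -178.4] F [ 0.9 -3.1  4.5] M [-0.57 -0.54  0.9 ] op 0.012056331205069716
L bearing -178.3 elev -0.2
```

View pics/s9c.png

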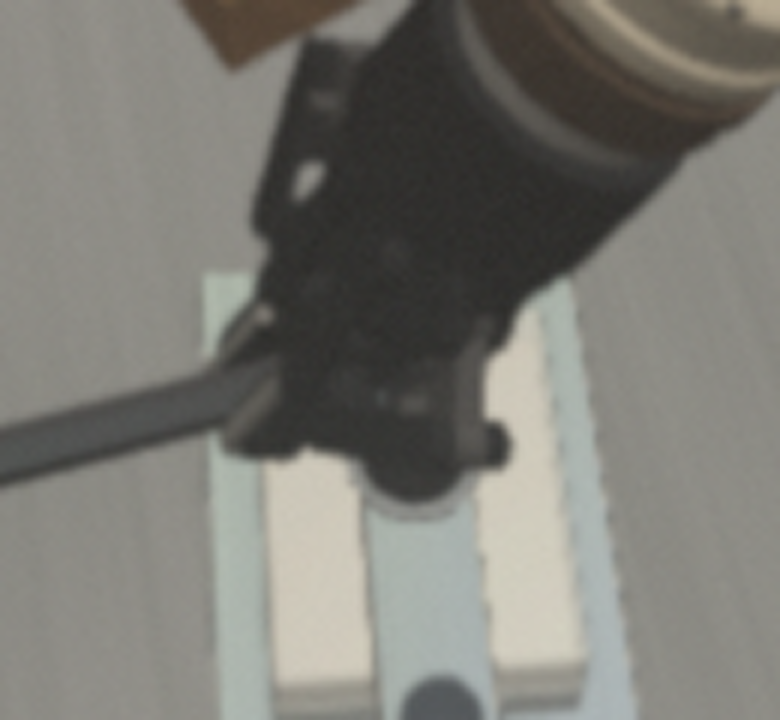

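View pics/w9.png

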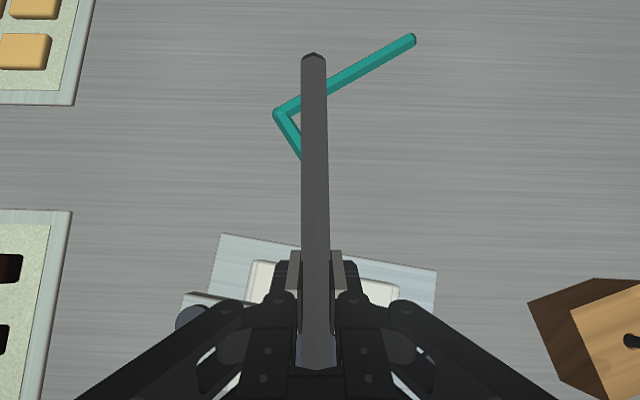

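arm_command --motion '[[0,[-0.003,0.079,-0.002],[-0.42,0,0.72]],[0,[-0.003,0.079,-0.002],[-0.42,0,0.72]],[0,[-0.003,0.079,-0.002],[-0.42,0,0.72]],[0,[0,0,0],[0,0,0]]]'

```text
time: 16.58
ee_pos: [0.4546, -0.2485, 0.1292]
tcp_rot: [-179.8, -30.1, 166.6]
wrist_force: [2.3, -6.4, 3.7]
opening: 0.0121
```

```bash
python3 st.py
```

```text
16.575 [-25.3  29.8  23.2 113.   -6.1 -10.3] short [ 0.5077 -0.2612  0.0856] rot [-179.8  -30.1  166.6] F [ 2.3 -6.4  3.7] M [-1.13 -0.81  0.92] op 0.012077481380295619
L bearing 166.7 elev -0.3
```

arm_command --motion '[[0,[-0.003,0.079,-0.002],[-0.42,0,0.72]],[0,[-0.003,0.079,-0.002],[-0.42,0,0.72]],[0,[0,0,0],[0,0,0]]]'

```text
time: 16.95
ee_pos: [0.4576, -0.2398, 0.1291]
tcp_rot: [-179.8, -30.1, 156.6]
wrist_force: [1.9, -7.1, 3.4]
opening: 0.0121
```

```bash
python3 st.py
```

```text
16.95 [-26.6  30.3  23.8 113.6  -1.8  -2.8] short [ 0.5078 -0.2616  0.0856] rot [-179.8  -30.1  156.6] F [ 1.9 -7.1  3.4] M [-1.52 -0.84  1.05] op 0.012132252104393348
L bearing 156.7 elev -0.3
```

arm_command --motion '[[0,[-0.003,0.079,-0.002],[-0.42,0,0.72]],[0,[-0.003,0.079,-0.002],[-0.42,0,0.72]],[0,[0,0,0],[0,0,0]]]'

```text
time: 17.32
ee_pos: [0.462, -0.2317, 0.129]
tcp_rot: [-179.8, -30.0, 146.6]
wrist_force: [3.2, -9.0, 4.7]
opening: 0.0113
```

```bash
python3 st.py
```

```text
17.325 [-28.   30.2  23.8 113.5   2.5   4.7] short [ 0.5077 -0.2619  0.0855] rot [-179.8  -30.   146.6] F [ 3.2 -9.   4.7] M [-1.97 -0.92  1.  ] op 0.011299051663696272
L bearing 146.7 elev -0.4
```

```bash
python3 - <<'E'
from kin import *
w=viewer.camera('wrist');cv2.imwrite('pics/w10.png',w)
T=cur();c=viewer.calibration('wrist');X=lambda v:proj(c,T[:3,:3]@v+T[:3,3]).round(1)
print(X(BT-.161*kz-.008*kx),X(BT-.02*kz-.008*kx),X(BT-.165*kz-.0058*kx))
g=cv2.cvtColor(w,cv2.COLOR_BGR2GRAY);crop(w,270,40,370,400,1.6,'w10c')
for r in range(70,250,20): print(r,g[r,290:345:2].tolist())
E
```

```text
[315.1  54. ] [314.8 348.5] [315.1  50.1]
70 [145, 146, 147, 147, 147, 159, 75, 78, 80, 79, 79, 80, 84, 84, 84, 85, 85, 84, 93, 149, 147, 148, 145, 146, 148, 148, 145, 147]
90 [153, 149, 146, 148, 150, 157, 75, 79, 80, 80, 80, 79, 83, 85, 85, 84, 84, 85, 74, 149, 150, 148, 146, 149, 150, 148, 147, 146]
110 [145, 143, 143, 148, 148, 154, 76, 80, 80, 80, 80, 80, 82, 84, 85, 85, 86, 85, 78, 149, 146, 146, 148, 149, 150, 148, 144, 145]
130 [144, 143, 143, 143, 144, 157, 75, 79, 79, 80, 78, 80, 80, 85, 84, 84, 86, 84, 83, 153, 148, 148, 150, 150, 150, 150, 147, 148]
150 [145, 145, 145, 147, 146, 157, 75, 80, 79, 80, 80, 79, 79, 85, 85, 85, 85, 84, 83, 134, 148, 147, 146, 146, 145, 147, 147, 146]
170 [144, 148, 146, 147, 144, 156, 75, 80, 79, 79, 79, 80, 78, 85, 85, 84, 85, 85, 85, 93, 150, 149, 148, 146, 145, 143, 146, 150]
190 [146, 146, 147, 147, 146, 159, 74, 79, 79, 78, 79, 78, 78, 84, 84, 85, 84, 85, 84, 76, 150, 147, 146, 146, 148, 150, 150, 149]
210 [148, 149, 148, 147, 146, 154, 74, 80, 79, 79, 79, 79, 79, 84, 83, 85, 84, 84, 85, 78, 155, 152, 151, 151, 149, 147, 147, 149]
230 [145, 147, 149, 150, 151, 162, 73, 78, 78, 78, 77, 78, 79, 84, 84, 83, 83, 83, 83, 82, 155, 150, 147, 147, 148, 132, 131, 174]
```

View pics/w10.png

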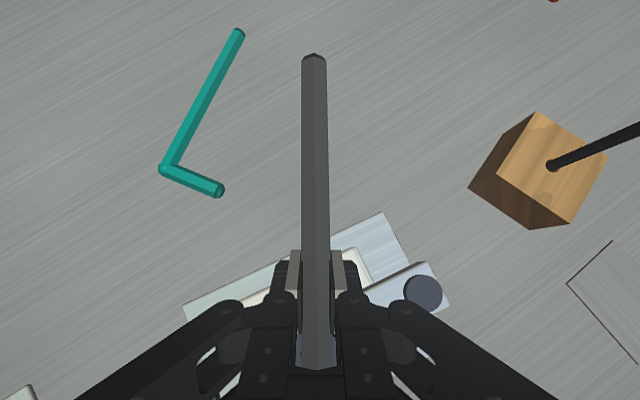

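arm_command --motion '[[0,[-0.003,0.079,-0.002],[-0.42,0,0.72]],[0,[0,0,0],[0,0,0]]]'

```text
time: 17.62
ee_pos: [0.4648, -0.228, 0.129]
tcp_rot: [-179.8, -30.0, 141.6]
wrist_force: [1.0, -9.3, 4.1]
opening: 0.0121
```

```bash
python3 st.py
```

```text
17.625 [-28.7  29.9  23.4 113.2   4.6   8.4] short [ 0.5077 -0.262   0.0855] rot [-179.8  -30.   141.6] F [ 1.  -9.3  4.1] M [-2.2  -0.82  1.09] op 0.012108784045872638
L bearing 141.7 elev -0.4
```

arm_command --motion '[[0,[-0.003,0.079,-0.002],[-0.42,0,0.72]],[0,[0,0,0],[0,0,0]]]'

```text
time: 17.88
ee_pos: [0.4678, -0.2246, 0.1289]
tcp_rot: [-179.8, -30.0, 136.6]
wrist_force: [1.2, -11.6, 3.4]
opening: 0.0124
```

```bash
python3 st.py
```

```text
17.875 [-29.4  29.6  23.  112.7   6.8  12.2] short [ 0.5076 -0.2622  0.0854] rot [-179.8  -30.   136.6] F [  1.2 -11.6   3.4] M [-2.43 -0.72  1.06] op 0.012361550299075081
L bearing 136.7 elev -0.4
```

arm_command --motion '[[0,[-0.003,0.079,-0.002],[-0.42,0,0.72]],[0,[0,0,0],[0,0,0]]]'

```text
time: 18.12
ee_pos: [0.471, -0.2215, 0.1289]
tcp_rot: [-179.8, -30.0, 131.6]
wrist_force: [1.3, -12.6, 2.4]
opening: 0.0121
```

```bash
python3 st.py;python3 - <<'E'
from kin import *
w=viewer.camera('wrist');cv2.imwrite('pics/w11.png',w);s=viewer.camera('side');cv2.imwrite('pics/s11.png',s);crop(s,240,230,370,350,6,'s11c')
E
```

```text
18.125 [-30.   29.   22.3 112.    8.9  16. ] short [ 0.5074 -0.2625  0.0854] rot [-179.8  -30.   131.6] F [  1.3 -12.6   2.4] M [-2.72 -0.5   1.33] op 0.012071904928836166
L bearing 131.7 elev -0.4
```

View pics/w11.png

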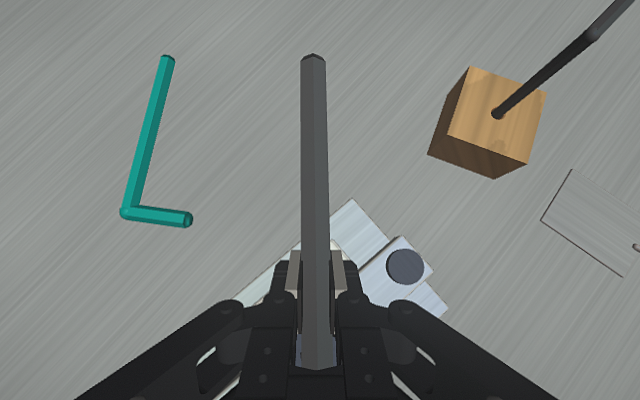

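View pics/s11c.png

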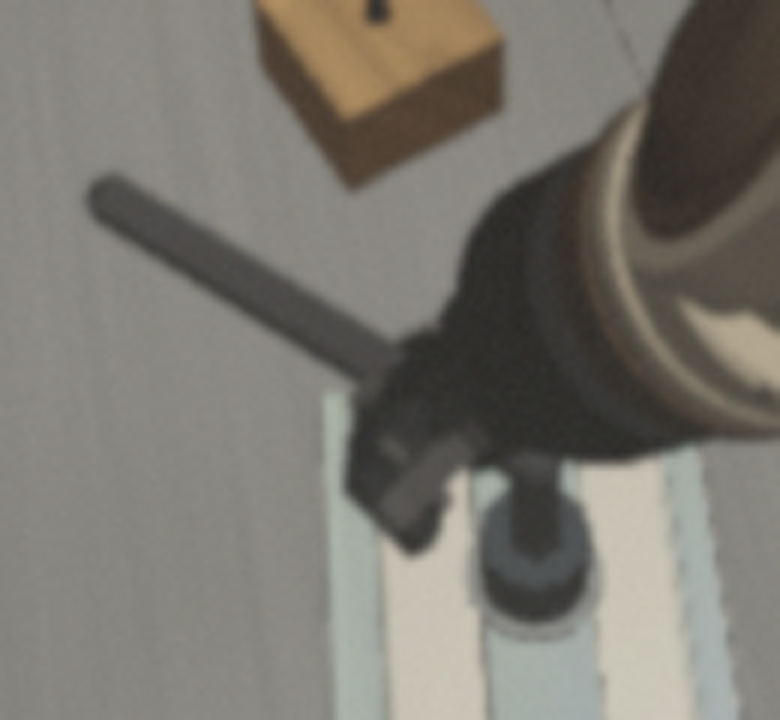

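arm_command --motion '[[0,[-0.003,0.079,-0.002],[-0.42,0,0.72]],[0,[0,0,0],[0,0,0]]]'

```text
time: 18.48
ee_pos: [0.4741, -0.2189, 0.1287]
tcp_rot: [-179.7, -30.0, 126.7]
wrist_force: [-1.8, -15.3, 3.0]
opening: 0.0119
```

```bash
python3 st.py;python3 - <<'E'
from kin import *
w=viewer.camera('wrist');cv2.imwrite('pics/w12.png',w)
for n in ('w5','w7','w9','w10','w11','w12'):
    g=cv2.cvtColor(cv2.imread(f'pics/{n}.png'),cv2.COLOR_BGR2GRAY).astype(float)
    o=[]
    for r in (150,180,210,240):
        row=g[r,285:350];b=row<110;o.append((np.where(b)[0].min()+np.where(b)[0].max())/2+285)
    for r in (75,90): 
        row=g[r,285:350];b=row<115;o.append((np.where(b)[0].min()+np.where(b)[0].max())/2+285)
    print(n,o)
E
```

```text
18.475 [-30.7  28.4  21.5 111.2  10.8  19.9] short [ 0.5067 -0.2629  0.0853] rot [-179.7  -30.   126.7] F [ -1.8 -15.3   3. ] M [-3.22  0.21  2.53] op 0.011867730107794145
L bearing 126.8 elev -0.4Traceback (most recent call last):
  File "<stdin>", line 9, in <module>
    return umr_minimum(a, axis, None, out, keepdims, initial, where)
ValueError: zero-size array to reduction operation minimum which has no identity
```

```bash
python3 - <<'E'
from kin import *
for n in ('w7','w9','w10','w11','w12'):
    g=cv2.cvtColor(cv2.imread(f'pics/{n}.png'),cv2.COLOR_BGR2GRAY).astype(float)
    o=[]
    for r in (80,110,200,230):
        e=np.abs(np.diff(cv2.GaussianBlur(g,(3,3),0)[r,285:350]));l=e[:32].argmax();h=e[32:].argmax()+32;o.append((l+h)/2+285.5)
    print(n,o)
crop(cv2.imread('pics/w12.png'),240,40,400,400,1.6,'w12c')
E
```

```text
w7 [np.float64(315.5), np.float64(315.0), np.float64(315.5), np.float64(316.0)]
w9 [np.float64(313.5), np.float64(313.5), np.float64(314.5), np.float64(315.0)]
w10 [np.float64(313.5), np.float64(314.0), np.float64(315.0), np.float64(315.0)]
w11 [np.float64(312.5), np.float64(313.0), np.float64(314.5), np.float64(315.0)]
w12 [np.float64(308.5), np.float64(310.0), np.float64(313.0), np.float64(314.0)]
```

View pics/w12.png

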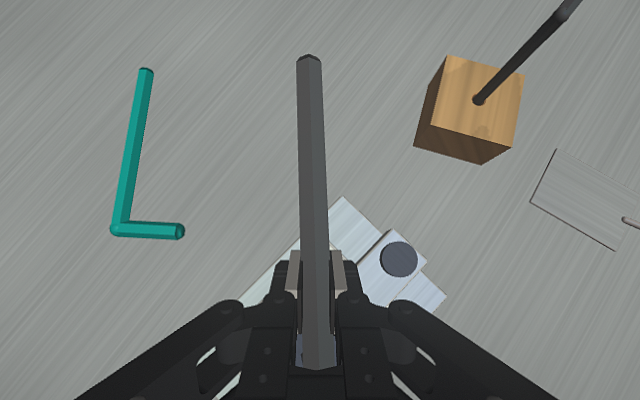

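arm_command --motion '[[0,[-0.002,0.047,-0.001],[-0.25,0,0.43]],[0,[0,0,0],[0,0,0]],[0,[0,0,0],[0,0,0]]]' --newtons 110

```text
time: 18.9
ee_pos: [0.476, -0.2174, 0.1287]
tcp_rot: [-179.7, -29.9, 123.8]
wrist_force: [-6.3, -16.0, 2.5]
opening: 0.012
```

```bash
python3 st.py;python3 - <<'E'
from kin import *
w=viewer.camera('wrist');cv2.imwrite('pics/w13.png',w)
for n in ('w12','w13'):
    g=cv2.cvtColor(cv2.imread(f'pics/{n}.png'),cv2.COLOR_BGR2GRAY).astype(float)
    o=[]
    for r in (80,110,200,230):
        e=np.abs(np.diff(cv2.GaussianBlur(g,(3,3),0)[r,285:350]));l=e[:28].argmax();h=e[28:].argmax()+28;o.append((l+h)/2+285.5)
    print(n,o)
E
```

```text
18.9 [-31.   28.   20.9 110.6  12.   22.1] short [ 0.5064 -0.263   0.0852] rot [-179.7  -29.9  123.8] F [ -6.3 -16.    2.5] M [-3.48  0.74  3.25] op 0.011971485465482892
L bearing 123.9 elev -0.5
w12 [np.float64(308.5), np.float64(310.0), np.float64(313.0), np.float64(314.0)]
w13 [np.float64(306.5), np.float64(308.0), np.float64(312.0), np.float64(313.0)]
```

arm_command --motion '[[0,[0.002,-0.063,0.001],[0.34,0,-0.58]],[0,[0.002,-0.063,0.001],[0.34,0,-0.58]],[0,[0,0,0],[0,0,0]]]'

```text
time: 19.32
ee_pos: [0.471, -0.2213, 0.1287]
tcp_rot: [-179.7, -29.9, 131.8]
wrist_force: [1.0, -15.1, 3.2]
opening: 0.0116
```

```bash
python3 st.py;python3 - <<'E'
from kin import *
w=viewer.camera('wrist');cv2.imwrite('pics/w14.png',w)
for n in ('w13','w14'):
    g=cv2.cvtColor(cv2.imread(f'pics/{n}.png'),cv2.COLOR_BGR2GRAY).astype(float)
    o=[]
    for r in (80,110,200,230):
        e=np.abs(np.diff(cv2.GaussianBlur(g,(3,3),0)[r,285:350]));l=e[:28].argmax();h=e[28:].argmax()+28;o.append((l+h)/2+285.5)
    print(n,o)
E
```

```text
19.325 [-29.9  29.   22.3 112.    8.7  15.9] short [ 0.5075 -0.2622  0.0853] rot [-179.7  -29.9  131.8] F [  1.  -15.1   3.2] M [-3.27 -0.59  1.44] op 0.011565941940858856
L bearing 132.0 elev -0.5
w13 [np.float64(306.5), np.float64(308.0), np.float64(312.0), np.float64(313.0)]
w14 [np.float64(313.5), np.float64(313.5), np.float64(314.5), np.float64(315.0)]
```

arm_command --motion '[[0,[-0.01,-0.075,-0.007],[0.34,0,-0.58]],[0,[0.001,-0.03,0],[0.17,0,-0.29]],[0,[0,0,0],[0,0,0]]]'

```text
time: 19.75
ee_pos: [0.4673, -0.2249, 0.1288]
tcp_rot: [-179.8, -30.0, 137.8]
wrist_force: [3.1, -7.9, 2.4]
opening: 0.0114
```

```bash
python3 st.py
```

```text
19.75 [-29.2  29.7  23.1 112.8   6.3  11.3] short [ 0.5078 -0.2617  0.0853] rot [-179.8  -30.   137.8] F [ 3.1 -7.9  2.4] M [-1.95 -1.14  0.21] op 0.011448005402526993
L bearing 137.9 elev -0.4
```

arm_command --motion '[[0.25,[0,0,0],[0,0,0]],[0.5,[0,0,0],[0,0,0]],[0.6,[0,0,0],[0,0,0]],[0.6,[0,0,0],[0,0,0]]]'

```text
time: 20.25
ee_pos: [0.4668, -0.2231, 0.1287]
tcp_rot: [-179.9, -30.2, 137.9]
wrist_force: [0.1, -0.6, -0.2]
opening: 0.0515
```

```bash
python3 st.py;python3 - <<'E'
from kin import *
w=viewer.camera('wrist');cv2.imwrite('pics/w15.png',w);s=viewer.camera('side');cv2.imwrite('pics/s15.png',s);crop(s,240,230,370,350,6,'s15c')
E
```

```text
20.25 [-29.1  29.7  23.  112.9   6.5  11.3] short [ 0.5073 -0.2598  0.085 ] rot [-179.9  -30.2  137.9] F [ 0.1 -0.6 -0.2] M [-0.35 -0.33 -0.01] op 0.051492396619018804
L bearing 137.9 elev -0.2
```

View pics/w15.png

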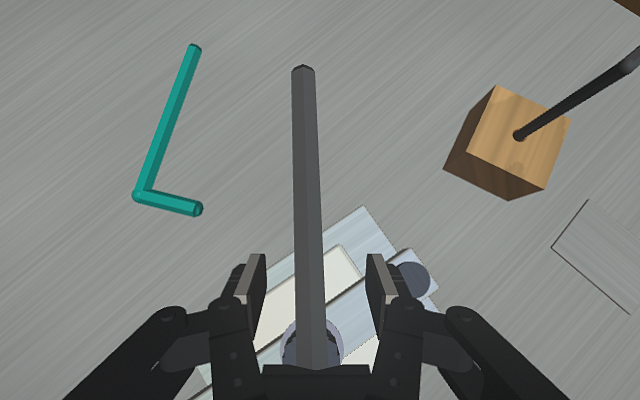

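View pics/s15c.png

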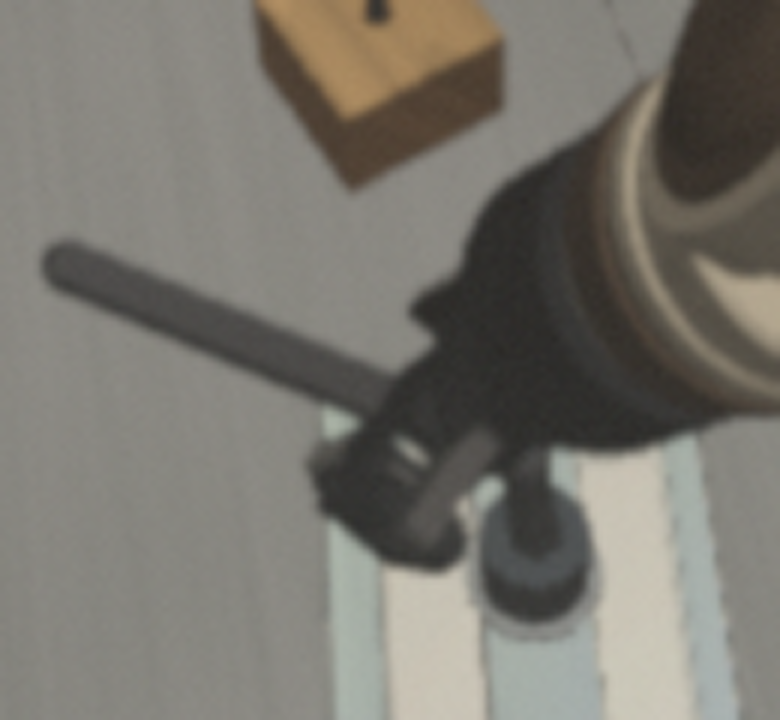

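arm_command --motion '[[0.8,[0,0,-0.1],[0,0,0]],[0.8,[0,0,-0.2],[0,0,0]],[0.8,[0,0,-0.4],[0,0,0]],[0.8,[0,0,-0.5],[0,0,0]],[0.8,[0,0,-0.5],[0,0,0]],[0.8,[0,0,-0.5],[0,0,0]],[0.8,[0,0,-0.3],[0,0,0]],[0.8,[0,0,0],[0,0,0]]]'

```text
time: 21.35
ee_pos: [0.5104, -0.2655, 0.2423]
tcp_rot: [179.8, -29.0, 137.8]
wrist_force: [0.4, 0.2, 0.2]
opening: 0.068
```

```bash
python3 st.py;python3 - <<'E'
from kin import *
c=viewer.calibration('wrist');np.save('c16.npy',c,allow_pickle=True)
w=viewer.camera('wrist');cv2.imwrite('pics/w16.png',w);s=viewer.camera('side');cv2.imwrite('pics/s16.png',s);cv2.imwrite('pics/t16.png',viewer.camera('top'))
E
```

```text
21.35 [-30.4  41.5  53.6 130.5   5.9  10.3] short [ 0.5516 -0.3027  0.1998] rot [179.8 -29.  137.8] F [0.4 0.2 0.2] M [-0.24 -0.29 -0.02] op 0.06803848748216582
L bearing 137.7 elev -1.4
```

View pics/w16.png

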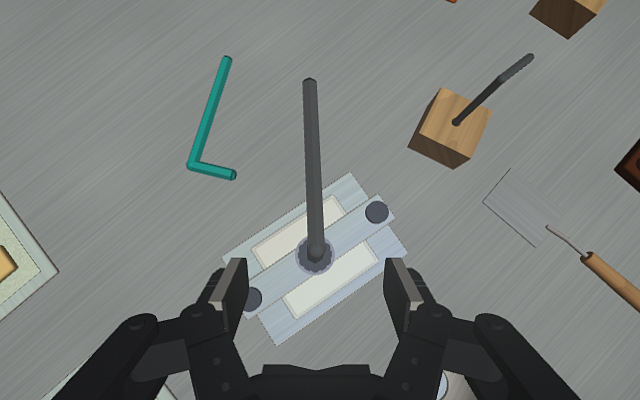

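View pics/s16.png

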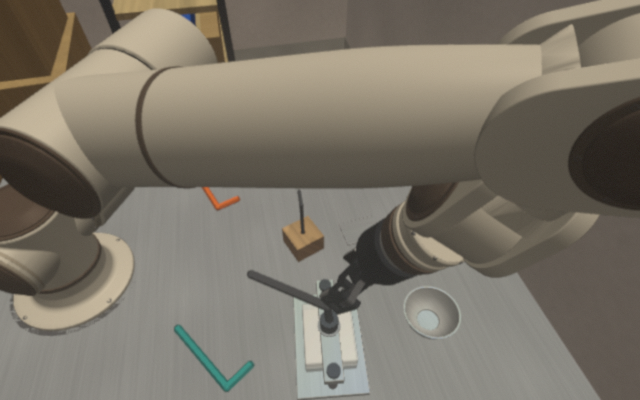

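arm_command --motion '[[0.8,[0,0,-0.1],[0,-0.6,0]],[0.8,[0,0,-0.2],[0,-0.9,0]],[0.8,[0,0,-0.2],[0,-0.9,0]],[0.8,[0,0,-0.2],[0,-0.9,0]],[0.8,[0,0,-0.1],[0,-0.9,0]],[0.8,[0,0,0],[0,0,0]]]'

```text
time: 22.25
ee_pos: [0.5215, -0.2756, 0.2883]
tcp_rot: [179.8, -3.7, 137.8]
wrist_force: [-0.8, 0.3, 0.2]
opening: 0.0682
```

```bash
python3 st.py;python3 - <<'E'
from kin import *
c=viewer.calibration('wrist');np.save('c17.npy',c,allow_pickle=True)
w=viewer.camera('wrist');cv2.imwrite('pics/w17.png',w);s=viewer.camera('side');cv2.imwrite('pics/s17.png',s);cv2.imwrite('pics/t17.png',viewer.camera('top'))
crop(s,235,255,365,365,6,'s17c')
E
```

```text
22.25 [-28.4  16.5  29.7 106.7   1.1  13.8] short [ 0.5721 -0.3215  0.2736] rot [179.8  -3.7 137.8] F [-0.8  0.3  0.2] M [-0.02 -0.02  0.  ] op 0.06821963902607603
L bearing 137.6 elev -26.7
```

View pics/w17.png

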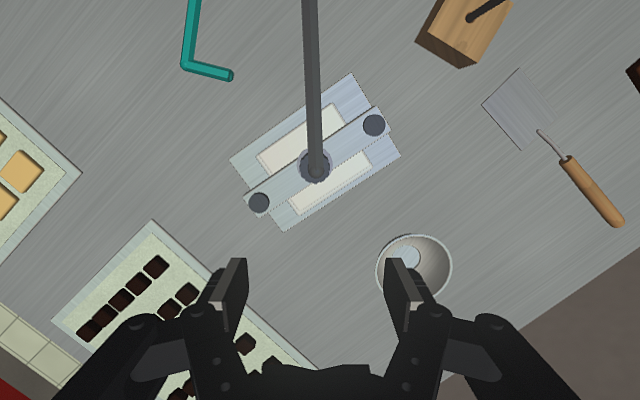

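View pics/s17c.png

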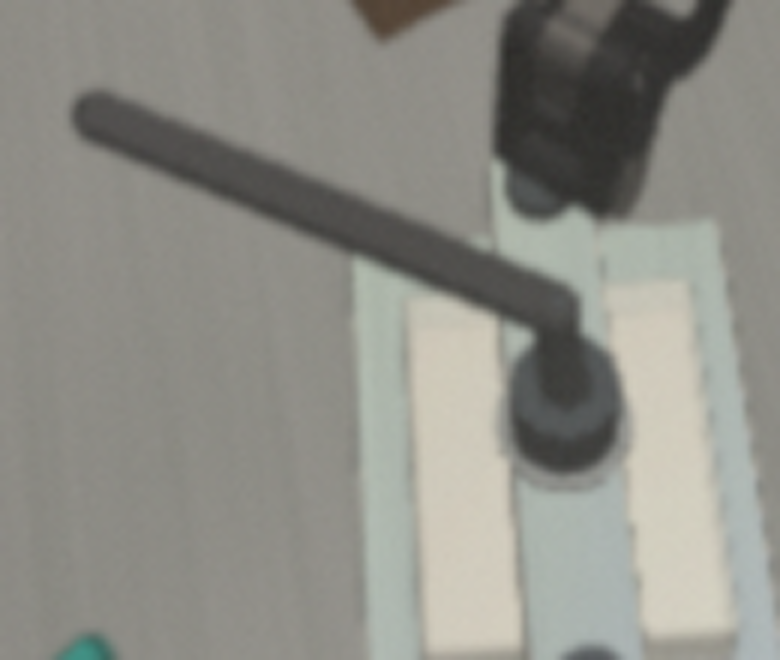

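View pics/t17.png

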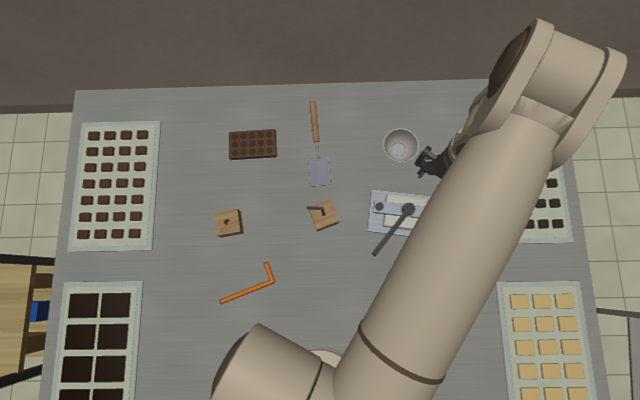

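```bash
python3 - <<'E'
from kin import *
t=cv2.imread('pics/t17.png');crop(t,360,190,440,265,7,'t17c')
E
```

```text
(no output)
```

View pics/t17c.png

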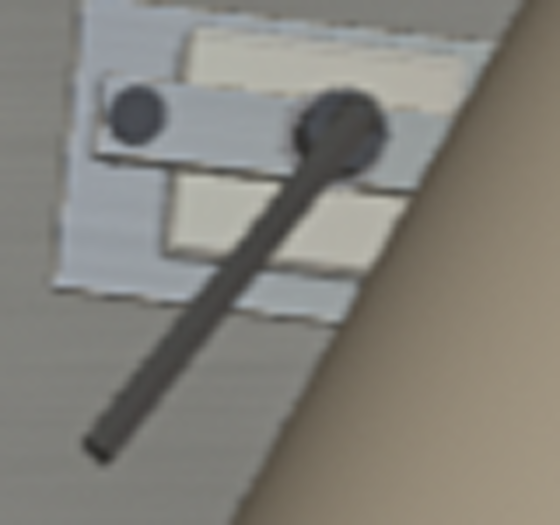

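```bash
python3 - <<'E'
from kin import *
s=viewer.calibration('side');t=viewer.calibration('top');w=np.load('c17.npy',allow_pickle=True).item()
f=lambda x,y,a,b,k:(a+(x+.5)/k-.5,b+(y+.5)/k-.5)
S=lambda x,y:(s,*f(x,y,235,255,6));Tt=lambda x,y:(t,*f(x,y,360,190,7))
tip=tri(S(93,115),Tt(97,450));b=tri(S(556,305),Tt(352,117));print(tip,b)
v=tip[0]-b[0];print(np.linalg.norm(v),np.degrees(np.arctan2(v[1],v[0])),np.degrees(np.arcsin(v[2]/np.linalg.norm(v))))
o,d=ray(*S(100,110))
E
```

```text
(array([ 0.37783569, -0.15457724,  0.12727505]), [np.float64(1.9373517126233344e-05), np.float64(1.937351712622313e-05)]) (array([ 0.501181  , -0.25541802,  0.14312138]), [np.float64(0.00016417306588370993), np.float64(0.00016417306588354283)])
0.1601063206344711 140.73233441274252 -5.6800787995887765
```

```bash
python3 - <<'E'
from kin import *
T0=cur();A=mk(down(140.7),[.370,-.195,.25]);r,T=plan(T0,A,6);B=mk(down(140.7),[.370,-.195,.115]);plan(T,B,5)
q,e=ik(B,[-28,10,10,100,0,10]);print(q.round(1),e)
E
```

```text
[0.46, -0.12, 0.13] [0.01, -0.11, -0.08]
[0.46, -0.11, 0.13] [0.01, -0.11, -0.08]
[0.46, -0.11, 0.12] [0.0, -0.11, -0.09]
[0.47, -0.11, 0.11] [0.01, -0.11, -0.08]
[0.46, -0.1, 0.11] [0.01, -0.1, -0.08]
[0.47, -0.09, 0.11] [0.01, -0.11, -0.08]
end [ 0.3704 -0.1949  0.2497] [-180.    -0.   140.7] maxshift 29.70454510676775
[0.0, -0.0, 0.45] [-0.0, -0.0, -0.0]
[0.0, -0.0, 0.45] [-0.0, -0.0, -0.0]
[0.0, -0.0, 0.45] [-0.0, -0.0, -0.0]
[0.0, -0.0, 0.45] [-0.0, -0.0, -0.0]
[0.0, -0.0, 0.45] [-0.0, -0.0, -0.0]
end [ 0.3703 -0.1949  0.1147] [-180.    -0.   140.7] maxshift 27.0
[-27.8 -13.9 -20.5  83.5   0.   11.5] 1.2114198533197396e-11
```

arm_command --motion '[[0.4,[0.46,-0.12,0.13],[0,-0.11,-0.08]],[0,[0.46,-0.11,0.13],[0,-0.11,-0.08]],[0,[0.46,-0.11,0.12],[0,-0.11,-0.08]],[0,[0.46,-0.11,0.12],[0,-0.11,-0.08]],[0,[0.46,-0.1,0.11],[0,-0.1,-0.08]],[0,[0.46,-0.1,0.11],[0,-0.1,-0.08]],[0,[0,0,0.3],[0,0,0]],[0,[0,0,0.5],[0,0,0]],[0,[0,0,0.5],[0,0,0]],[0,[0,0,0.5],[0,0,0]],[0,[0,0,0.45],[0,0,0]],[0,[0,0,0],[0,0,0]]]'

```text
time: 23.9
ee_pos: [0.3709, -0.1953, 0.1121]
tcp_rot: [179.8, -0.2, 140.6]
wrist_force: [0.2, -0.4, 0.1]
opening: 0.0001
```

```bash
python3 st.py;python3 - <<'E'
from kin import *
w=viewer.camera('wrist');cv2.imwrite('pics/w18.png',w);s=viewer.camera('side');crop(s,200,230,360,350,5,'s18c')
E
```

```text
23.9 [-28.  -13.6 -20.5  83.3   0.3  11.4] short [ 0.4243 -0.2391  0.1016] rot [179.8  -0.2 140.6] F [ 0.2 -0.4  0.1] M [-0.05 -0.01 -0.02] op 8.439384356572138e-05
L bearing 140.5 elev -30.2
```

View pics/w18.png

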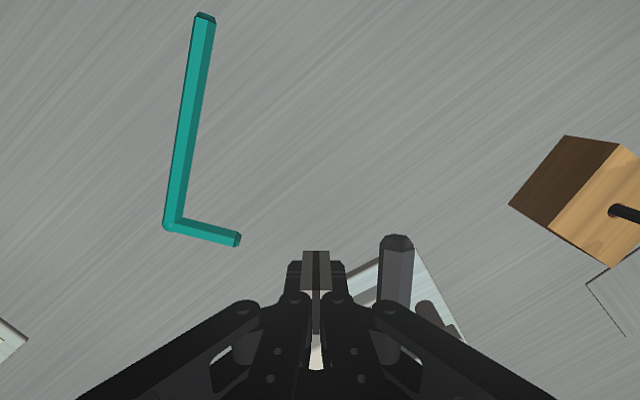

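View pics/s18c.png

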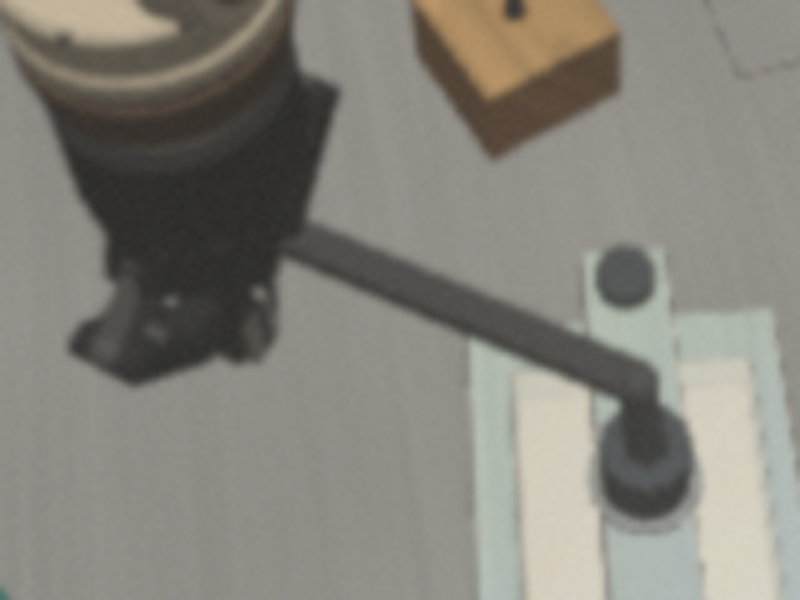

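arm_command --motion '[[0,[-0.2,0,0],[0,0,0]],[0,[0,0.1,0],[0,0,0]],[0,[0,0.1,0],[0,0,0]],[0,[0,0.1,0],[0,0,0]],[0,[0,0.1,0],[0,0,0]],[0,[0,0,0],[0,0,0]]]'

```text
time: 24.75
ee_pos: [0.3965, -0.1846, 0.1146]
tcp_rot: [179.7, 0.1, 140.6]
wrist_force: [-1.7, -2.5, 0.3]
opening: 0.0001
```

arm_command --motion '[[0,[0,0.1,0],[0,0,0]],[0,[0,0,0],[0,0,0]]]'

```text
time: 25.0
ee_pos: [0.4001, -0.1806, 0.1146]
tcp_rot: [179.8, 0.1, 140.6]
wrist_force: [-2.7, -6.3, 0.9]
opening: -0.0
```

arm_command --motion '[[0,[0,0.07,0],[0,0,0]],[0,[0,0,0],[0,0,0]]]'

```text
time: 25.25
ee_pos: [0.4027, -0.1778, 0.1147]
tcp_rot: [179.8, 0.2, 140.6]
wrist_force: [-3.2, -8.7, 0.4]
opening: 0.0
```

arm_command --motion '[[0,[0,0.07,0],[0,0,0]],[0,[0,0,0],[0,0,0]]]'

```text
time: 25.5
ee_pos: [0.4053, -0.1752, 0.1147]
tcp_rot: [179.9, 0.2, 140.5]
wrist_force: [-3.8, -12.1, 0.6]
opening: -0.0
```

arm_command --motion '[[0,[0,0.07,0],[0,0,0]],[0,[0,0.05,0],[0,0,0]],[0,[0,0,0],[0,0,0]]]'

```text
time: 25.88
ee_pos: [0.4095, -0.1705, 0.1147]
tcp_rot: [-180.0, 0.2, 140.5]
wrist_force: [-6.3, -18.2, 0.1]
opening: 0.0001
```

```bash
python3 - <<'E'
from kin import *
s=viewer.camera('side');crop(s,200,230,360,350,5,'s19c')
E
```

```text
(no output)
```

View pics/s19c.png

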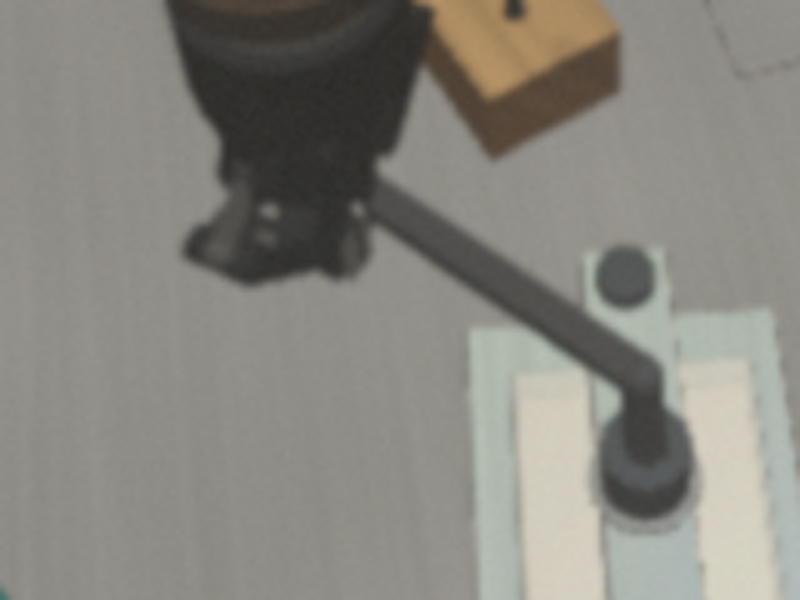

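Hard against the stop (19 N at about 0.13 m, with the force climbing steadily). Now I back away and rise.

arm_command --motion '[[0,[0,-0.1,0],[0,0,0]],[0,[0,-0.2,0],[0,0,0]],[0,[0,-0.4,0],[0,0,0]],[0,[0,-0.5,0],[0,0,0]],[0,[0,-0.5,0],[0,0,0]],[0,[0,0,-0.3],[0,0,0]],[0,[0,0,-0.6],[0,0,0]],[0,[0,0,-0.6],[0,0,0]],[0,[0,0,-0.6],[0,0,0]],[0,[0,0,-0.3],[0,0,0]],[0,[0,0,0],[0,0,0]]]'

```text
time: 27.3
ee_pos: [0.3457, -0.2472, 0.2598]
tcp_rot: [179.7, 0.3, 140.6]
wrist_force: [0.4, -0.8, -0.2]
opening: -0.0002
```

```bash
python3 st.py;python3 - <<'E'
from kin import *
s=viewer.camera('side');t=viewer.camera('top');cv2.imwrite('pics/s20.png',s);cv2.imwrite('pics/t20.png',t)
crop(s,235,255,365,365,6,'s20c');crop(t,360,180,455,265,7,'t20c')
E
```

```text
27.3 [-35.8 -11.5  -2.4  98.8   0.3   3.6] short [ 0.3992 -0.291   0.2499] rot [179.7   0.3 140.6] F [ 0.4 -0.8 -0.2] M [-0.02  0.01 -0.01] op -0.0001639645434295786
L bearing 140.4 elev -30.7
```

View pics/s20.png

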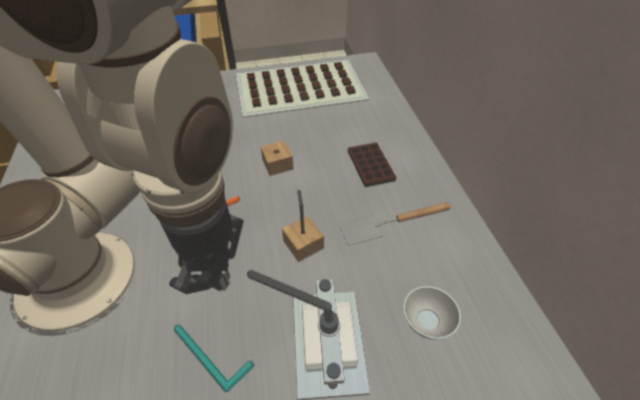

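View pics/s20c.png

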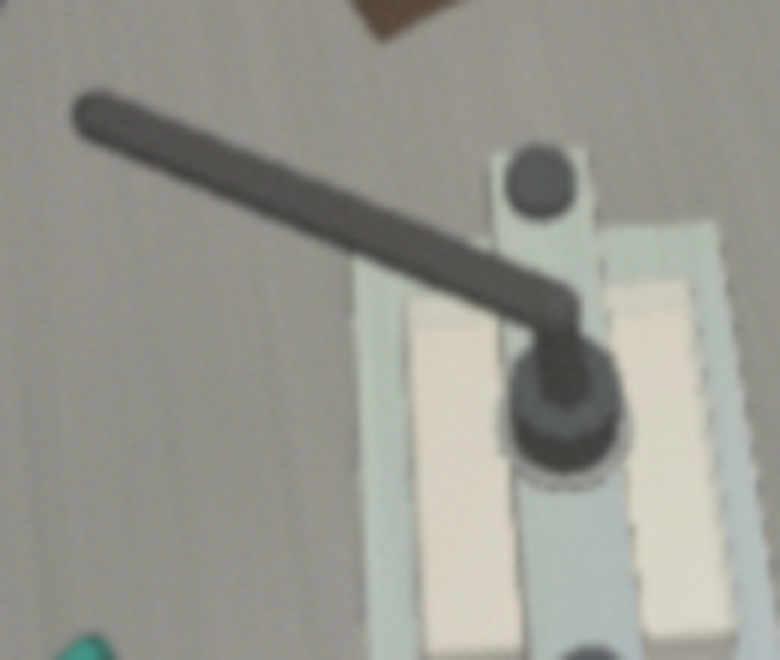

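View pics/t20.png

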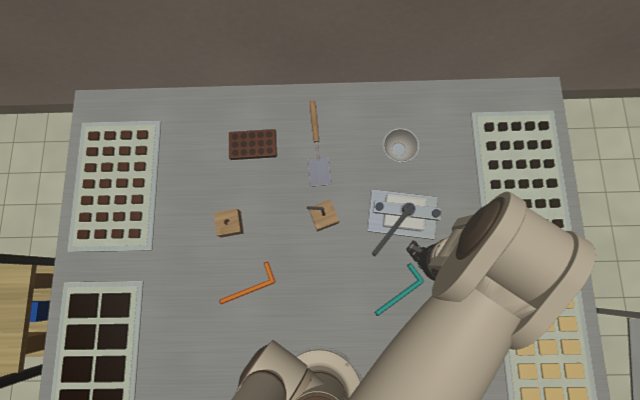

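View pics/t20c.png

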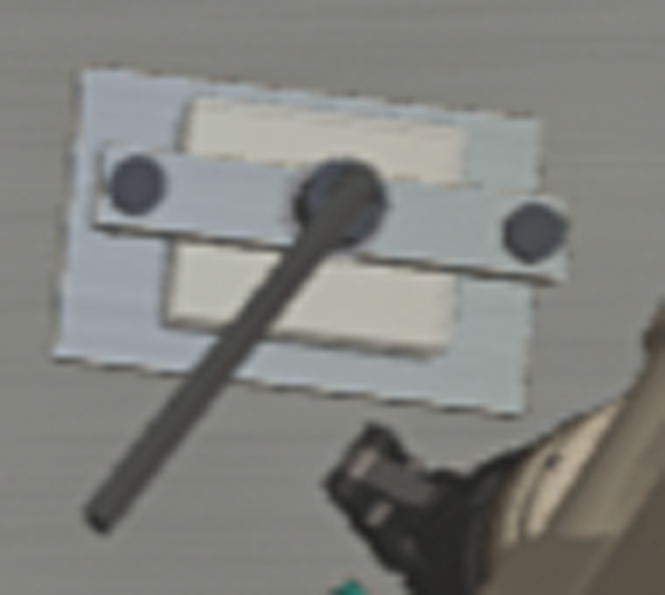

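```bash
python3 -c "
from workcell import bot
print(bot.job_done()); print(bot.get_obs()['time'])"
```

```text
the job is handed in; nothing more can be done
None
the job is handed in; nothing more can be done
```

I drew the thicker key from its block, flipped it and pushed its short arm to the floor of the socket. I then turned the screw about 61° clockwise to its stop with the long arm, let go, and handed the job in at about 27 s of the 67 s allowed.

**Stop:** The turning moment stayed near 1 N m through the turn, then rose to 3.3 N m. A second push of about 19 N at roughly 0.13 m along the long arm met steadily rising resistance. The key sprang back to the same spot afterwards, so the screw had nowhere further to go. I judged this from forces and the key's angle, because the screw's own angle cannot be seen with the key in it.

**Final state:** The key is fully seated: its bend measured 143 mm above the table, against 144 mm expected. The long arm's free end sags 5.7°, inside the stated 7° of play. The robot touches nothing, and the small key, bar mould, bowl, scraper and both look-alikes show no movement in the last pictures.

**What did not go cleanly:**
- The key first landed about 2 mm off on the socket's rim, because the camera estimates differed by 1–2 mm. A small sideways correction let it drop in.
- Under load against the stop the key twisted several degrees further than the stated 4° of play.
- One wrist joint reached the end of its range (130.5° of 130.52°) while I was withdrawing, and I moved it away at once.

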